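# Park the microscope objectives in order of height

## Task

Park the four microscope objectives on the white pads of the rail, one to a pad, in order of height: the tallest on the pad next to the upright stop post, stepping down to the shortest at the far end. Centre each upright on its pad and set it down gently, without dropping it or tipping any objective over; leave them all standing free.

Things in the scene. Friction and masses are not known exactly. Their poses are not given: they have to be found in the camera images.
- obj_a_center (a point): The tallest of four microscope objectives: an upright black round barrel 32 mm in diameter and 82 mm tall, two silvery bands, its top 10 mm a steel cone narrowing to a 16 mm nose; loose, 0.06 to 0.19 kg, standing on its flat base on the table. The point is on its axis half-way up, 41 mm above its base; z runs up the barrel. The straight barrel, good to grip, reaches from the base to 72 mm above it.
- obj_b_center (a point): The shortest of four microscope objectives: an upright black round barrel 32 mm in diameter and 40 mm tall, two silvery bands, its top 10 mm a steel cone narrowing to a 16 mm nose; loose, 0.06 to 0.19 kg, standing on its flat base on the table. The point is on its axis half-way up, 20 mm above its base; z runs up the barrel. The straight barrel, good to grip, reaches from the base to 30 mm above it.
- obj_c_center (a point): The second tallest of four microscope objectives: an upright black round barrel 32 mm in diameter and 68 mm tall, two silvery bands, its top 10 mm a steel cone narrowing to a 16 mm nose; loose, 0.06 to 0.19 kg, standing on its flat base on the table. The point is on its axis half-way up, 34 mm above its base; z runs up the barrel. The straight barrel, good to grip, reaches from the base to 58 mm above it.
- obj_d_center (a point): The second shortest of four microscope objectives: an upright black round barrel 32 mm in diameter and 54 mm tall, two silvery bands, its top 10 mm a steel cone narrowing to a 16 mm nose; loose, 0.06 to 0.19 kg, standing on its flat base on the table. The point is on its axis half-way up, 27 mm above its base; z runs up the barrel. The straight barrel, good to grip, reaches from the base to 44 mm above it.
- pad_1: One of four identical white round pads, 52 mm in diameter and 3 mm thick, in a straight row along the dark rail, centres 62 to 82 mm apart; fixed. Origin: centre of its underside, 12 mm above the table, so its top is 15 mm above the table. Its number says nothing of its place in the row.
- pad_2: One of four identical white round pads, 52 mm in diameter and 3 mm thick, in a straight row along the dark rail, centres 62 to 82 mm apart; fixed. Origin: centre of its underside, 12 mm above the table, so its top is 15 mm above the table. Its number says nothing of its place in the row.
- pad_3: One of four identical white round pads, 52 mm in diameter and 3 mm thick, in a straight row along the dark rail, centres 62 to 82 mm apart; fixed. Origin: centre of its underside, 12 mm above the table, so its top is 15 mm above the table. Its number says nothing of its place in the row.
- pad_4: One of four identical white round pads, 52 mm in diameter and 3 mm thick, in a straight row along the dark rail, centres 62 to 82 mm apart; fixed. Origin: centre of its underside, 12 mm above the table, so its top is 15 mm above the table. Its number says nothing of its place in the row.
- rail: Dark steel parking rail lying on the table, 70 mm wide (its x), 370 mm long (its y, the direction of the row) and 12 mm high; fixed. Origin: centre of its underside.
- post: Upright steel stop post, 14 mm in diameter and 60 mm tall, fixed on the rail at one end of the row, in line with the pads, about 60 mm from the nearest pad's centre (the other end has only a low screw head, 5 mm high). Origin: centre of its foot, 12 mm above the table.

How it is judged:
By the outcome, as a careful person would: the job done as asked, in the order asked, and still so for the second after the job is handed in, with the robot touching nothing.
It also fails if it takes over 102 s, if anything falls off the work surface, if the arm or the gripper's body presses on something with over 40 N, if the wrist force passes 120 N, or if a joint passes its speed limit or range.

## Robot

A 6-joint arm with a two-finger parallel gripper is mounted at the origin on the work surface. World frame = base frame: x ahead of the robot, y to its left, z up, the work surface at z = 0. Lengths are in mm, angles in rad, forces in N, time in s.
With the tool pointing down it reaches from about 400 to 825 mm from the base axis. Payload 7 kg.
Tool frame: the origin (TCP) lies midway between the tips of the shut fingers; the grasp point (between the pads) lies 19 mm behind it; x points along the fingers, y is the direction in which the jaws open and shut, and the axes are right-handed (so a half turn about x gives the same grasp; the last joint's range is limited). The gripper opens to 88 mm and grips with 3 to 60 N. Pads are 19 mm wide; open, the fingers measure 130 mm over their backs; the gripper's body (78 mm by 193 mm) begins 47 mm behind the grasp point.
Start: joints at [1.532, 0.359, 0.012, 0, -1.224, -0.288], TCP at [216.693, 639.249, 191.661] pointing down, gripper open.
Joint ranges: [-3.07, 3.07], [-1.43, 2.12], [-1.02, 1.25], [-3.03, 1.67], [-3.05, -0], [-3.03, 3.03]. Speed limits (rad/s): [2.39, 2.39, 3.01, 3.14, 3.14, 3.14].

## Interface

Orientations are given as [roll, pitch, yaw] about the fixed x, y, z axes, in that order (R = Rz(yaw) Ry(pitch) Rx(roll)).
In Python, from plant import manip gives the robot as it stands. The module is installed in compiled form; this text tells all that it offers.
- The arm moves only by the tool jog_arm, never from a script. Its argument "rows" is a list of rows, each an object of numbers: "dx", "dy", "dz": the shift along the tool's x, y, z in cm; "spin": the turn about the tool's x in rad; "hand": the gripper's target within -1 to 1 (shut at 1, half-way at 0, fully open at -1). A call has 1 to 8 rows; each row shifts and turns the pose as measured when the row begins, along the tool's axes as they then stand; what a row does not reach is not made up. A row lasts 1/8 s, in which the tool goes at most 62.5 mm and 10.7 degrees, less where a joint would pass 70% of its speed; a pose out of reach is approached as far as the arm can. A call is refused whole if a number of a shift passes 6.25 or a number of a turn 0.188, either way. A call with a gripper value outside its range is refused whole. The fingers move at their own pace and stop on an object; "squeeze" is the grip in N (left out, the last holds). Time passes only in rows, so rows that do not move let the fingers close. It gives the time, the measured TCP pose, the force and the opening at its end, in the units of the state.
- manip.sense(): the state, without advancing time (a new reading comes with each control period).
- manip.capture(name): name is "side" or "top"; returns a dict with "pixels" (420x560x3 uint8, red, green, blue), "K" (3x3 intrinsics, pixels), "rvec" (rotation vector, rad) and "tvec" (3), from world to camera coordinates, as OpenCV has them. Camera axes: x right, y down, z forward; pixel columns grow to the right and rows downward; lengths in mm; the calibration is good to about 2 mm. A picture is of the moment at which its call begins. There is no depth.
- manip.finish_job(): hands the job in, once; it reports no verdict.
The state is a dict: "time": time; "qpos": joint angles; "qd": joint speeds; "joint_torque": joint torques, N m; "position": TCP position; "tool_rot": TCP orientation; "contact_force": force on the tool from outside, world axes, zero at the start; "moment": the same for the moment, N m; "width": opening from 0.0 (shut) to 1.0 (fully open).
Only numpy, scipy, OpenCV 4.12 (cv2) and the standard library are available. Lean on these libraries where they do the work, as an engineer would, in place of code of your own. Each camera call takes 0.05 s, during which the arm holds its last target. There are 200 camera calls.

## Working session

There is one attempt and no reset: what is moved stays moved. The work goes in short steps, Python scripts to look and compute and a tool call to move; the robot and the scene stay as the last step left them, time stands still between calls to the robot, and variables do not carry over. Pictures are saved under pics/ and viewed, about 12 in all and at most 16, crops included, and the job is handed in when it is done.

Besides the shell and the picture viewer there is one more tool, called after "Emit:" as name([rows], argument=value, ...), one row to a line, values as JSON. jog_arm: Moves the arm, as the interface text tells. Its arguments: {"type":"object","properties":{"rows":{"type":"array"},"squeeze":{"type":"number"}},"required":["rows"]}

```bash
mkdir -p pics
cat > h.py <<'E'
import numpy as np, cv2
from plant import manip
def cap(n,f=None):
    c=manip.capture(n)
    if f: cv2.imwrite('pics/'+f,np.ascontiguousarray(c['pixels'][:,:,::-1]))
    return c
def ray(c,u,v,z):
    R=cv2.Rodrigues(np.array(c['rvec'],float))[0];t=np.array(c['tvec'],float).ravel()
    d=R.T@np.linalg.solve(np.array(c['K']),[u,v,1.]);o=-R.T@t
    return o+d*(z-o[2])/d[2]
def proj(c,p):
    return cv2.projectPoints(np.array(p,float).reshape(-1,1,3),np.array(c['rvec'],float),np.array(c['tvec'],float),np.array(c['K'],float),None)[0].reshape(-1,2)
E
python3 - <<'E'
from h import *
for n in('top','side'):
    c=cap(n,n+'0.png');R=cv2.Rodrigues(np.array(c['rvec'],float))[0];print(n,(-R.T@np.array(c['tvec']).ravel()).round(),R[2].round(2),c['K'][0][0])
print(manip.sense())
E
```

```text
top [381.  -2. 952.] [ 0.17  0.02 -0.98] 406.9726103702101
side [495. 865. 594.] [ 0.04 -0.84 -0.54] 542.8323736917133
{'time': 0.1, 'qpos': array([ 1.53208572e+00,  3.59357365e-01,  1.11889435e-02, -3.10195006e-04,
       -1.22409718e+00, -2.88122824e-01]), 'qd': array([-1.17792332e-03, -1.35175121e-03,  7.35777435e-05,  3.91530392e-04,
        4.53166228e-03, -1.97989170e-03]), 'joint_torque': array([-1.70620930e-03, -5.84164095e+01,  2.93751669e+01,  7.01549873e+00,
        1.02201567e-02, -5.37070139e-05]), 'position': array([216.56470402, 638.82023581, 190.80562533]), 'tool_rot': array([ 1.66301291,  1.56929838, -1.80551879]), 'contact_force': array([ 0.37912297, -0.09610605,  0.17446703]), 'moment': array([ 0.01164267, -0.01712975, -0.03475699]), 'width': 0.998075083940238}
```

View pics/top0.png

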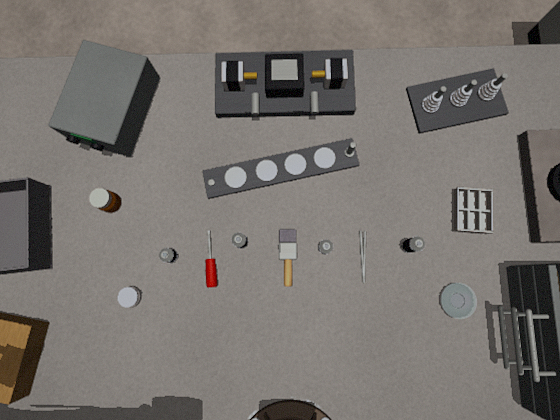

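View pics/side0.png

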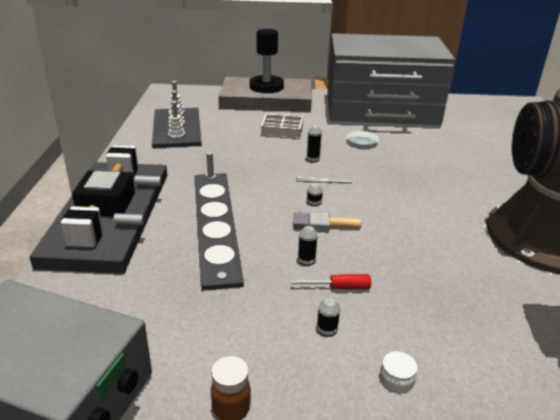

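The top view shows objectives at (168,255), (240,240), (325,247) and (413,244), pads at (235,177) to (325,158), and the post at (351,150). In the side view they are at (329,315), (308,245), (315,193) and (314,142), the last being the tallest. Next: enlarged crops.

Run:
```python
from h import *
t=cv2.imread('pics/top0.png');s=cv2.imread('pics/side0.png')
f=lambda im,u,v,w=25:cv2.resize(im[v-w:v+w,u-w:u+w],(200,200),interpolation=cv2.INTER_NEAREST)
a=np.hstack([f(t,*p) for p in[(168,255),(240,240),(325,247),(413,244)]])
b=np.hstack([f(s,*p) for p in[(329,315),(308,245),(315,193),(314,142)]])
cv2.imwrite('pics/crops.png',np.vstack([a,b]))
c=cap('top')
hsv=cv2.cvtColor(t,cv2.COLOR_BGR2HSV)
m=((hsv[...,1]<40)&(hsv[...,2]>185)).astype(np.uint8)
m2=((hsv[...,2]<75)).astype(np.uint8)
def blobs(m,lo,hi):
    n,l,st,ce=cv2.connectedComponentsWithStats(m)
    return [(ce[i].round(2),st[i]) for i in range(1,n) if lo<st[i][4]<hi]
for ce,st in blobs(m,150,700): print(ce,st, ray(c,*ce,15).round(1))
print(t[255,160:180].tolist())
for p in [(225,195),(290,150)]: print(t[p[1],p[0]])
cs=cap('side')
hs=cv2.cvtColor(s,cv2.COLOR_BGR2HSV)
for ce,st in blobs(((hs[...,1]<40)&(hs[...,2]>185)).astype(np.uint8),150,1500): print('side',ce,st,ray(cs,*ce,15).round(1))
```

```text
[[108, 112, 111], [146, 149, 150], [154, 159, 156], [141, 138, 133], [146, 144, 137], [147, 145, 136], [133, 132, 129], [127, 133, 133], [120, 125, 124], [106, 112, 114], [111, 112, 112], [114, 119, 118], [119, 120, 120], [106, 102, 103], [0, 0, 0], [0, 0, 0], [60, 54, 52], [89, 87, 87], [86, 90, 96], [134, 138, 146]]
[ 96 100 105]
[124 130 133]
side [295.69   0.57] [242   0  89   3 164] [  509.6 -1893.5    15. ]
side [161.6   90.46] [148  85  24  16 189] [ 885.7 -639.4   15. ]
side [138.23 130.68] [ 111   99   59   64 1320] [ 881.8 -359.2   15. ]
side [102.07 178.84] [ 86 172  32  15 346] [ 895.6 -114.9   15. ]
side [211.77 190.24] [200 184  25  14 256] [657.2 -87.5  15. ]
side [213.74 208.82] [201 202  26  15 305] [643.2 -18.   15. ]
side [216.1  229.33] [203 222  27  16 356] [629.1  50.7  15. ]
side [ 15.17 253.46] [  0 243  30  18 269] [962.7 149.4  15. ]
side [218.94 254.  ] [205 245  29  19 430] [614. 124.  15.]
side [ 58.23 283.44] [ 40 274  32  21 233] [859.9 219.9  15. ]
```

View pics/crops.png

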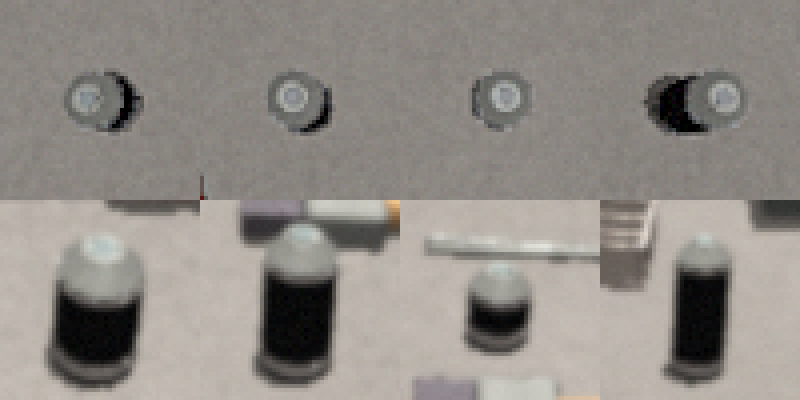

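```bash
cat > m.py <<'E'
from h import *
def tri(cs,uv):
    P=[];
    for c in cs:
        R=cv2.Rodrigues(np.array(c['rvec'],float))[0];P.append(np.array(c['K'])@np.c_[R,np.array(c['tvec'],float).ravel()])
    X=cv2.triangulatePoints(P[0],P[1],*[np.array(u,float).reshape(2,1) for u in uv]).ravel();return X[:3]/X[3]
E
python3 - <<'E'
from m import *
ct=cap('top');cs=cap('side')
t=cv2.cvtColor(ct['pixels'],cv2.COLOR_RGB2GRAY).astype(float);s=cv2.cvtColor(cs['pixels'],cv2.COLOR_RGB2GRAY).astype(float)
def bright(g,u,v,w,thr,lim=None):
    y,x=np.mgrid[v-w:v+w+1,u-w:u+w+1];p=g[y,x];k=np.clip(p-thr,0,None);return np.array([(x*k).sum(),(y*k).sum()])/k.sum(),p.max()
def dark(g,u,v,wu,wv):
    y,x=np.mgrid[v-wv:v+wv+1,u-wu:u+wu+1];k=np.clip(70-g[y,x],0,None);k=k*(k>25);ys=y[k>25];xs=x[k>25];return np.array([(x*k).sum(),(y*k).sum()])/k.sum(),xs.min(),xs.max(),ys.min(),ys.max()
for h in[(54,68),(68,54),(40,),(82,)]:pass
T=[(165,254),(238,239),(326,246),(419,243)];S=[(328,317),(307,247),(315,194),(314,145)]
N=[(329,301),(308,228),(316,182),(315,127)]
for a,b,n in zip(T,S,N):
    nt,mx=bright(t,*a,4,150);d=dark(s,*b,14,16);ns,_=bright(s,n[0],n[1]+ (1),4,190)
    print('top nose',nt.round(1),mx,'side dark',[np.round(q,1) for q in d],'nose',ns.round(1))
    for h in(40,54,68,82):
        X=ray(ct,*nt,h); pr=proj(cs,[[X[0],X[1],h],[X[0],X[1],h/2],[X[0],X[1],0]])
        print('  ',h,X.round(1)[:2],pr.round(1).tolist())
    print('  tri nose',tri([ct,cs],[nt,ns]).round(1))
# pads top by otsu in strip: local
for u,v in[(235,177),(266,170),(295,164),(325,158)]:
    p,_=bright(t,u,v,14,165);print('pad top',p.round(1),ray(ct,*p,15).round(1)[:2])
E
```

```text
top nose [162.8 254.4] 162.0 side dark [array([327.4, 322.5]), np.int64(318), np.int64(337), np.int64(313), np.int64(330)] nose [330.  301.6]
   40 [431.6 277.1] [[328.9, 310.7], [327.9, 320.7], [326.9, 330.4]]
   54 [430.8 272.8] [[330.1, 301.5], [328.7, 315.2], [327.3, 328.4]]
   68 [430.1 268.5] [[331.3, 292.2], [329.5, 309.7], [327.7, 326.3]]
   82 [429.3 264.2] [[332.4, 282.9], [330.2, 304.2], [328.2, 324.3]]
  tri nose [430.9 272.8  53.8]
top nose [237.3 239. ] 172.0 side dark [array([306.9, 249.7]), np.int64(299), np.int64(315), np.int64(239), np.int64(260)] nose [310.8 228.3]
   40 [463.8 109.8] [[306.5, 241.5], [305.9, 250.8], [305.3, 259.9]]
   54 [462.5 108. ] [[307.7, 234.3], [306.9, 247.0], [306.0, 259.3]]
   68 [461.2 106.3] [[308.9, 227.1], [307.8, 243.2], [306.8, 258.7]]
   82 [459.9 104.6] [[310.1, 219.7], [308.8, 239.4], [307.5, 258.2]]
  tri nose [459.1 106.8  66.1]
top nose [325.8 245.9] 178.0 side dark [array([313.9, 197.6]), np.int64(308), np.int64(321), np.int64(194), np.int64(201)] nose [316.7 181.8]
   40 [445.6 -88. ] [[315.3, 184.0], [314.6, 192.4], [314.1, 200.7]]
   54 [444.6 -86.7] [[316.2, 178.3], [315.4, 189.8], [314.5, 201.1]]
   68 [443.6 -85.4] [[317.1, 172.5], [316.1, 187.2], [315.0, 201.4]]
   82 [442.6 -84.1] [[318.1, 166.7], [316.8, 184.6], [315.5, 201.8]]
  tri nose [443.8 -87.3  45.7]
top nose [418.8 242.5] 176.0 side dark [array([313.6, 146.2]), np.int64(308), np.int64(319), np.int64(135), np.int64(157)] nose [314.7 125.8]
   40 [ 450.3 -294.3] [[311.8, 139.6], [311.3, 147.2], [310.8, 154.8]]
   54 [ 449.3 -289.8] [[312.6, 135.0], [311.9, 145.4], [311.3, 155.7]]
   68 [ 448.2 -285.3] [[313.5, 130.3], [312.6, 143.6], [311.7, 156.6]]
   82 [ 447.1 -280.8] [[314.3, 125.5], [313.3, 141.8], [312.2, 157.5]]
  tri nose [ 446.6 -281.    81.2]
pad top [235.1 176.8] [613.8 118.8]
pad top [266.2 170. ] [629.1  45. ]
pad top [294.9 163.8] [643.1 -23.4]
pad top [324.1 157.3] [657.7 -93.2]
```

Heights are identified: y=273 is D, 107 is C, −88 is B and −281 is A. Next I'll work out the tool axes and the first move, to D.

```bash
cat > g.py <<'E'
import sys
from m import *
from scipy.spatial.transform import Rotation as Ro
def go(tgt,yj=None):
    s=manip.sense();R=Ro.from_euler('xyz',s['tool_rot']).as_matrix();p=s['position']
    d=R.T@(np.array(tgt)-p)/10
    ja=np.degrees(np.arctan2(R[1,1],R[0,1]))
    J=11.7 if yj is None else yj
    # spin about tool x (down) by +a turns world yaw by -a
    a=(ja-J+90)%180-90
    a*= -np.sign(R[2,0])
    print('t',round(s['time'],2),'pos',p.round(1),'jaw',round(ja,1),'dxyz cm',d.round(2),'spin',round(np.radians(a),3),'F',np.round(s['contact_force'],1),'w',round(s['width']*88,1),'xax',R[:,0].round(3),'yax',R[:,1].round(3),'q',s['qpos'].round(2))
if __name__=='__main__': go([float(a) for a in sys.argv[1:4]])
E
python3 g.py 431 273 120
```

```text
t 0.3 pos [216.6 639.1 191.3] jaw -108.7 dxyz cm [  7.15  27.78 -32.06] spin 1.04 F [-0.2  0.2 -0.1] w 88.3 xax [-0.    -0.001 -1.   ] yax [-0.321 -0.947  0.001] q [ 1.53  0.36  0.01 -0.   -1.22 -0.29]
```

Emit:
jog_arm([
  {"spin": 0.173, "hand": -1},
  {"spin": 0.173, "hand": -1},
  {"spin": 0.173, "hand": -1},
  {"spin": 0.173, "hand": -1},
  {"spin": 0.173, "hand": -1},
  {"spin": 0.173, "hand": -1},
  {"hand": -1},
], squeeze=15)

```text
invalid input
```

```bash
python3 g.py 431 273 120
```

```text
t 0.3 pos [216.6 639.1 191.3] jaw -108.7 dxyz cm [  7.15  27.78 -32.06] spin 1.04 F [-0.2  0.2 -0.1] w 88.3 xax [-0.    -0.001 -1.   ] yax [-0.321 -0.947  0.001] q [ 1.53  0.36  0.01 -0.   -1.22 -0.29]
```

Emit:
jog_arm([
  {"dx": 0, "dy": 0, "dz": 0, "spin": 0.173, "hand": -1},
  {"dx": 0, "dy": 0, "dz": 0, "spin": 0.173, "hand": -1},
  {"dx": 0, "dy": 0, "dz": 0, "spin": 0.173, "hand": -1},
  {"dx": 0, "dy": 0, "dz": 0, "spin": 0.173, "hand": -1},
  {"dx": 0, "dy": 0, "dz": 0, "spin": 0.173, "hand": -1},
  {"dx": 0, "dy": 0, "dz": 0, "spin": 0.173, "hand": -1},
  {"dx": 0, "dy": 0, "dz": 0, "spin": 0, "hand": -1},
], squeeze=15)

```text
time: 1.18
position: [216.5, 638.6, 190.6]
tool_rot: [2.676, 1.569, -1.862]
contact_force: [0.4, -0.3, -0.1]
width: 1.002
```

```bash
python3 g.py 431 273 120
```

```text
t 1.18 pos [216.5 638.6 190.6] jaw -170.0 dxyz cm [  7.11 -14.79 -39.72] spin -0.03 F [ 0.4 -0.3 -0.1] w 88.1 xax [-0.001 -0.002 -1.   ] yax [-0.985 -0.173  0.001] q [ 1.53  0.36  0.01 -0.   -1.22 -1.36]
```

Emit:
jog_arm([
  {"dx": 0.9, "dy": -1.85, "dz": -5, "spin": -0.03, "hand": -1},
  {"dx": 0.9, "dy": -1.85, "dz": -5, "spin": 0, "hand": -1},
  {"dx": 0.9, "dy": -1.85, "dz": -5, "spin": 0, "hand": -1},
  {"dx": 0.9, "dy": -1.85, "dz": -5, "spin": 0, "hand": -1},
  {"dx": 0.9, "dy": -1.85, "dz": -5, "spin": 0, "hand": -1},
  {"dx": 0.9, "dy": -1.85, "dz": -5, "spin": 0, "hand": -1},
  {"dx": 0.9, "dy": -1.85, "dz": -5, "spin": 0, "hand": -1},
  {"dx": 0.9, "dy": -1.85, "dz": -5, "spin": 0, "hand": -1},
])

```text
time: 2.17
position: [452.9, 273.7, 117.8]
tool_rot: [-1.149, 1.568, 0.673]
contact_force: [0.4, 0.3, 0.7]
width: 0.998
```

```bash
python3 g.py 431 273 100
```

```text
t 2.17 pos [452.9 273.7 117.8] jaw -165.6 dxyz cm [1.77 2.15 0.47] spin 0.047 F [0.4 0.3 0.7] w 87.8 xax [ 0.002  0.002 -1.   ] yax [-0.969 -0.249 -0.003] q [ 0.92  0.18 -0.41  0.   -0.97 -0.66]
```

Emit:
jog_arm([
  {"dx": 1.0, "dy": 1.1, "dz": 0.25, "spin": 0.047, "hand": -1},
  {"dx": 1.5, "dy": 1.05, "dz": 0.22, "spin": 0, "hand": -1},
  {"dx": 1.5, "dy": 0, "dz": 0, "spin": 0, "hand": -1},
  {"dx": 0, "dy": 0, "dz": 0, "spin": 0, "hand": -1},
])

```text
time: 2.68
position: [433.1, 269.3, 76.3]
tool_rot: [-1.199, 1.568, 0.583]
contact_force: [0.3, 0.8, -0.2]
width: 0.997
```

```bash
python3 g.py 431 273 12; python3 -c "
from h import *
a=cap('top')['pixels'][190:330,90:270];b=cap('side')['pixels'][200:380,230:450]
cv2.imwrite('pics/d1.png',np.hstack([cv2.resize(a,(400,311)),cv2.resize(b,(380,311))])[:,:,::-1])"
```

```text
t 2.67 pos [433.1 269.3  76.3] jaw -167.9 dxyz cm [6.43 0.14 0.4 ] spin 0.007 F [ 0.3  0.8 -0.2] w 87.7 xax [ 0.003  0.002 -1.   ] yax [-0.978 -0.21  -0.003] q [ 0.94  0.2  -0.51  0.   -0.86 -0.73]
```

View pics/d1.png

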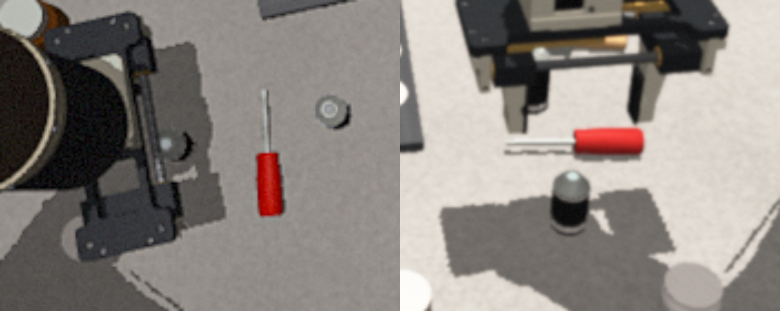

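```bash
python3 -c "
from h import *
for n in('top','side'):
    c=cap(n);print(n,proj(c,[[433.1,269.3,76.3],[433.1,269.3,95],[433-44,269.3-9,76],[433+44,269+9,76],[431,273,54]]).round(1).tolist())
    if n=='side': cv2.imwrite('pics/d2.png',cv2.resize(c['pixels'][190:350,250:450],(800,600))[:,:,::-1])
"
```

```text
top [[161.3, 252.8], [158.6, 252.3], [164.8, 273.5], [158.1, 232.6], [162.7, 254.4]]
side [[329.6, 288.1], [330.6, 278.1], [360.0, 285.6], [298.9, 290.8], [330.0, 301.6]]
```

View pics/d2.png

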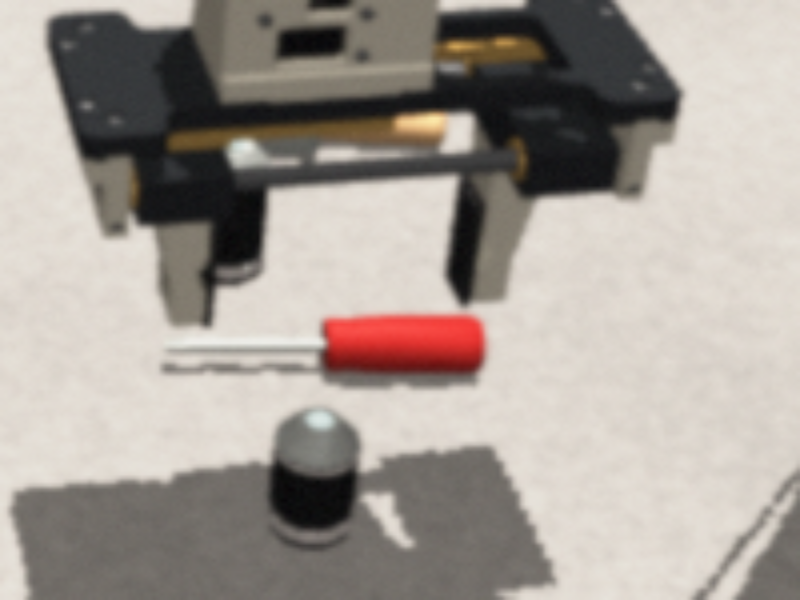

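Here the open fingertips are at about (302,276) and (362,271), roughly 15 px above the projected TCP (330,288). I'll close the fingers partly in free air to see where the tips really go.

Emit:
jog_arm([
  {"dx": 0, "dy": 0.14, "dz": 0.3, "spin": 0.007, "hand": 0.8},
  {"dx": 0, "dy": 0, "dz": 0, "spin": 0, "hand": 0.8},
  {"dx": 0, "dy": 0, "dz": 0, "spin": 0, "hand": 0.8},
  {"dx": 0, "dy": 0, "dz": 0, "spin": 0, "hand": 0.8},
  {"dx": 0, "dy": 0, "dz": 0, "spin": 0, "hand": 0.8},
])

```text
time: 3.5
position: [432.2, 274.0, 78.8]
tool_rot: [-1.032, 1.563, 0.742]
contact_force: [-0.0, -0.1, -0.2]
width: 0.491
```

```bash
python3 g.py 431 273 12; python3 -c "
from h import *
p=manip.sense()['position']
c=cap('side');print(proj(c,[p]).round(1).tolist())
cv2.imwrite('pics/d3.png',cv2.resize(c['pixels'][190:350,250:450],(800,600))[:,:,::-1])
"
```

```text
t 3.5 pos [432.2 274.   78.8] jaw -168.3 dxyz cm [ 6.68  0.18 -0.1 ] spin -0.001 F [-0.  -0.1 -0.2] w 43.2 xax [ 0.006  0.005 -1.   ] yax [-0.979 -0.202 -0.007] q [ 0.95  0.19 -0.5   0.   -0.87 -0.75]
[[330.5, 289.0]]
```

View pics/d3.png

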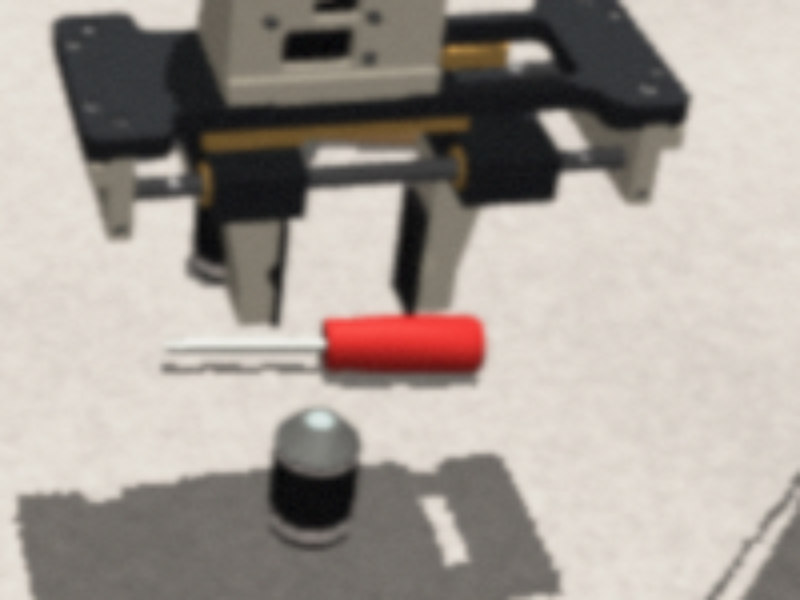

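Emit:
jog_arm([
  {"dx": 1.0, "dy": 0.15, "dz": 0, "spin": 0, "hand": -1},
  {"dx": 1.2, "dy": 0, "dz": 0, "spin": 0, "hand": -1},
  {"dx": 1.2, "dy": 0, "dz": 0, "spin": 0, "hand": -1},
  {"dx": 0.8, "dy": 0, "dz": 0, "spin": 0, "hand": -1},
  {"dx": 0, "dy": 0, "dz": 0, "spin": 0, "hand": -1},
])

```text
time: 4.18
position: [430.3, 273.1, 32.7]
tool_rot: [-1.077, 1.565, 0.697]
contact_force: [-0.2, -0.0, -0.7]
width: 0.95
```

```bash
python3 g.py 431 273 12; python3 -c "
from h import *
p=manip.sense()['position']
c=cap('side');print(proj(c,[p]).round(1).tolist())
t=cap('top');print(proj(t,[p]).round(1).tolist())
a=cv2.resize(c['pixels'][230:350,250:410],(400,300));b=cv2.resize(t['pixels'][195:315,90:250],(400,300))
cv2.imwrite('pics/d4.png',np.hstack([a,b])[:,:,::-1])
"
```

```text
t 4.17 pos [430.3 273.1  32.7] jaw -168.3 dxyz cm [ 2.07 -0.06 -0.03] spin -0.001 F [-0.2 -0.  -0.7] w 83.6 xax [ 0.004  0.003 -1.   ] yax [-0.979 -0.202 -0.005] q [ 0.95  0.25 -0.56  0.   -0.75 -0.75]
[[329.4, 312.5]]
[[165.5, 255.2]]
```

View pics/d4.png

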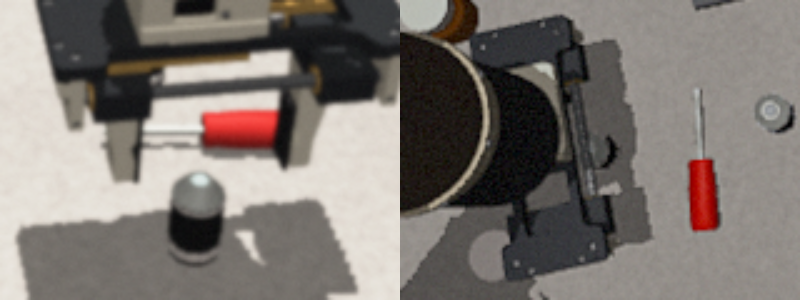

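Emit:
jog_arm([
  {"dx": 0.7, "dy": 0, "dz": 0, "spin": 0, "hand": -1},
  {"dx": 0.7, "dy": 0, "dz": 0, "spin": 0, "hand": -1},
  {"dx": 0.6, "dy": 0, "dz": 0, "spin": 0, "hand": -1},
  {"dx": 0, "dy": 0, "dz": 0, "spin": 0, "hand": -1},
])

```text
time: 4.78
position: [431.1, 274.2, 12.7]
tool_rot: [-1.007, 1.563, 0.767]
contact_force: [-0.9, -0.1, 0.5]
width: 1.0
```

```bash
python3 g.py 431 273 12; python3 -c "
from h import *
p=manip.sense()['position']
c=cap('side');print(proj(c,[p]).round(1).tolist())
cv2.imwrite('pics/d5.png',cv2.resize(c['pixels'][230:350,250:410],(800,600))[:,:,::-1])
"
```

```text
t 4.78 pos [431.1 274.2  12.7] jaw -168.3 dxyz cm [ 0.07  0.04 -0.11] spin -0.001 F [-0.9 -0.1  0.5] w 88.0 xax [ 0.006  0.006 -1.   ] yax [-0.979 -0.202 -0.007] q [ 0.95  0.28 -0.58  0.   -0.7  -0.75]
[[327.8, 322.8]]
```

View pics/d5.png

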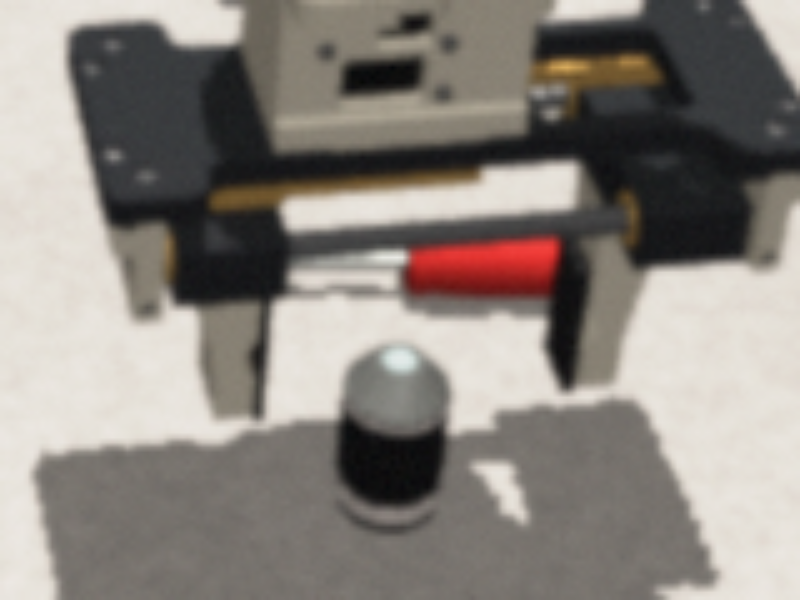

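Emit:
jog_arm([
  {"dx": 0.4, "dy": 0, "dz": -0.1, "spin": 0, "hand": -1},
  {"dx": 0.4, "dy": 0, "dz": 0, "spin": 0, "hand": -1},
  {"dx": 0, "dy": 0, "dz": 0, "spin": 0, "hand": -1},
])

```text
time: 5.2
position: [431.7, 273.5, 4.7]
tool_rot: [-1.002, 1.562, 0.772]
contact_force: [0.5, 0.3, -0.1]
width: 1.0
```

```bash
python3 g.py 431 273 0; python3 -c "
from h import *
p=manip.sense()['position']
t=cap('top');print(proj(t,[p,p+[-60,-12,100],p+[60,12,100]]).round(1).tolist())
cv2.imwrite('pics/d6.png',cv2.resize(t['pixels'][195:315,90:250],(800,600))[:,:,::-1])
"
```

```text
t 5.2 pos [431.7 273.5   4.7] jaw -168.3 dxyz cm [ 0.47  0.08 -0.04] spin -0.001 F [ 0.5  0.3 -0.1] w 88.0 xax [ 0.007  0.006 -1.   ] yax [-0.979 -0.202 -0.008] q [ 0.95  0.29 -0.59  0.   -0.68 -0.75]
[[168.9, 255.2], [159.7, 282.0], [150.6, 224.3]]
```

View pics/d6.png

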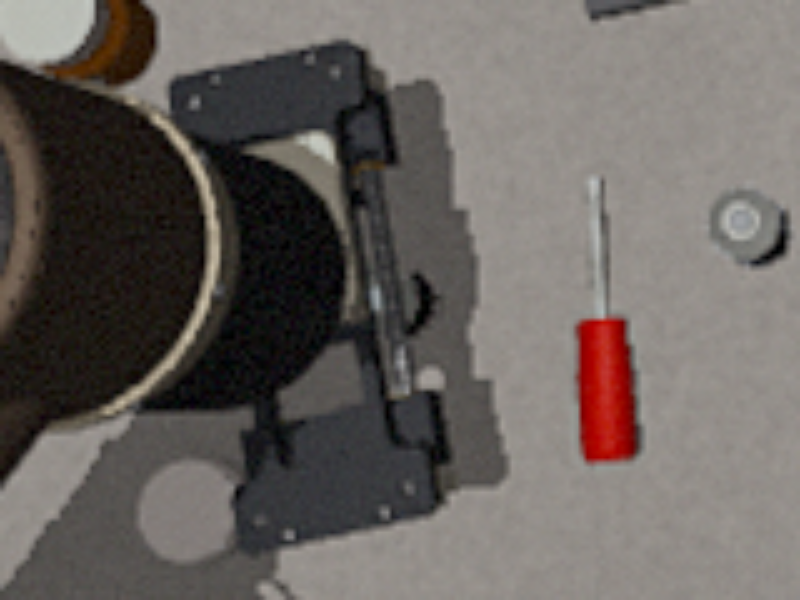

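Emit:
jog_arm([
  {"dx": 0.3, "dy": 0.05, "dz": 0, "spin": 0, "hand": -1},
  {"dx": 0.2, "dy": 0, "dz": 0, "spin": 0, "hand": -1},
  {"dx": 0.1, "dy": 0, "dz": 0, "spin": 0, "hand": -1},
])

```text
time: 5.62
position: [431.4, 273.7, -1.2]
tool_rot: [-0.994, 1.561, 0.781]
contact_force: [0.8, 0.2, 0.2]
width: 1.002
```

Emit:
jog_arm([
  {"dx": 0.3, "dy": 0.05, "dz": 0, "spin": 0, "hand": -1},
  {"dx": 0.3, "dy": 0, "dz": 0, "spin": 0, "hand": -1},
  {"dx": 0, "dy": 0, "dz": 0, "spin": 0, "hand": -1},
])

```text
time: 6.0
position: [430.9, 273.6, -7.8]
tool_rot: [-0.995, 1.561, 0.779]
contact_force: [0.4, 0.4, 0.2]
width: 1.0
```

Emit:
jog_arm([
  {"dx": 0.5, "dy": 0.05, "dz": 0, "spin": 0, "hand": -1},
  {"dx": 0.4, "dy": 0, "dz": 0, "spin": 0, "hand": -1},
  {"dx": 0, "dy": 0, "dz": 0, "spin": 0, "hand": -1},
])

```text
time: 6.38
position: [430.4, 273.5, -17.5]
tool_rot: [-0.997, 1.561, 0.778]
contact_force: [0.3, 0.4, -0.3]
width: 0.998
```

```bash
python3 -c "
from h import *
p=manip.sense()['position'];print(p)
c=cap('side');print(proj(c,[p]).round(1).tolist())
cv2.imwrite('pics/d7.png',cv2.resize(c['pixels'][230:350,250:410],(800,600))[:,:,::-1])
"
```

```text
[430.40361956 273.54397342 -17.53976374]
[[326.8, 337.1]]
```

View pics/d7.png

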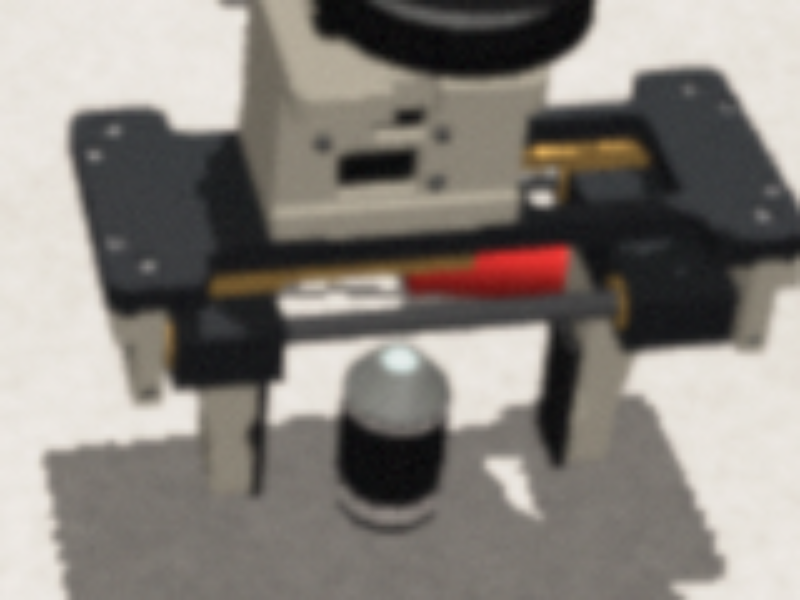

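Emit:
jog_arm([
  {"dx": 0.4, "dy": -0.2, "dz": 0, "spin": 0, "hand": -1},
  {"dx": 0.3, "dy": -0.2, "dz": 0, "spin": 0, "hand": -1},
  {"dx": 0.15, "dy": 0, "dz": 0, "spin": 0, "hand": -1},
  {"dx": 0.1, "dy": 0, "dz": 0, "spin": 0, "hand": -1},
  {"dx": 0.1, "dy": 0, "dz": 0, "spin": 0, "hand": -1},
])

```text
time: 7.05
position: [435.0, 274.7, -28.4]
tool_rot: [-0.997, 1.561, 0.778]
contact_force: [0.6, 0.5, -0.3]
width: 1.001
```

Emit:
jog_arm([
  {"dx": 0.1, "dy": 0, "dz": 0, "spin": 0, "hand": -1},
  {"dx": 0.1, "dy": 0, "dz": 0, "spin": 0, "hand": -1},
  {"dx": 0.1, "dy": 0, "dz": 0, "spin": 0, "hand": -1},
])

```text
time: 7.42
position: [435.0, 274.8, -31.5]
tool_rot: [-0.994, 1.56, 0.78]
contact_force: [-0.4, -0.7, 0.5]
width: 0.998
```

Emit:
jog_arm([
  {"dx": 0.1, "dy": 0, "dz": 0, "spin": 0, "hand": -1},
  {"dx": 0.1, "dy": 0, "dz": 0, "spin": 0, "hand": -1},
])

```text
time: 7.68
position: [435.0, 274.9, -33.6]
tool_rot: [-0.991, 1.56, 0.783]
contact_force: [-0.9, -0.7, -0.2]
width: 0.996
```

```bash
python3 g.py 431 273 -20; python3 -c "
from h import *
c=cap('side')
cv2.imwrite('pics/d8.png',cv2.resize(c['pixels'][250:370,250:410],(800,600))[:,:,::-1])
"
```

```text
t 7.67 pos [435.  274.9 -33.6] jaw -168.3 dxyz cm [-1.36  0.42 -0.09] spin -0.0 F [-0.9 -0.7 -0.2] w 87.7 xax [ 0.007  0.007 -1.   ] yax [-0.979 -0.202 -0.009] q [ 0.95  0.36 -0.61  0.   -0.59 -0.75]
```

View pics/d8.png

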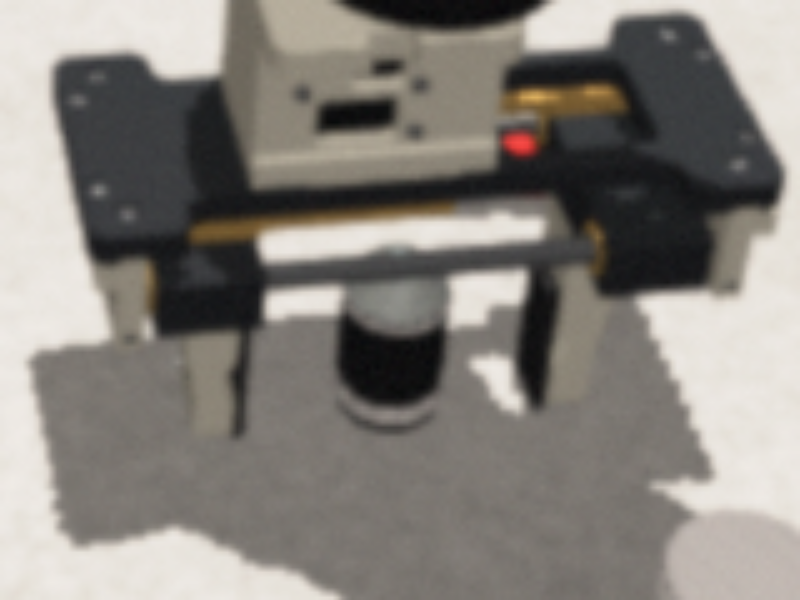

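The fingertips now straddle D: inner edges at (238,435) and (548,405) in the crop, D's centre at x=392. The reported z runs about 35 mm lower than the real one, so I'll work with relative motion. I'll grip here, slightly raised.

Emit:
jog_arm([
  {"dx": -0.3, "dy": 0, "dz": -0.2, "spin": 0, "hand": 0.2},
  {"dx": 0, "dy": 0, "dz": 0, "spin": 0, "hand": 0.2},
  {"dx": 0, "dy": 0, "dz": 0, "spin": 0, "hand": 1},
  {"dx": 0, "dy": 0, "dz": 0, "spin": 0, "hand": 1},
  {"dx": 0, "dy": 0, "dz": 0, "spin": 0, "hand": 1},
  {"dx": 0, "dy": 0, "dz": 0, "spin": 0, "hand": 1},
  {"dx": 0, "dy": 0, "dz": 0, "spin": 0, "hand": 1},
  {"dx": 0, "dy": 0, "dz": 0, "spin": 0, "hand": 1},
], squeeze=15)

```text
time: 8.72
position: [435.3, 272.6, -30.4]
tool_rot: [-0.991, 1.561, 0.784]
contact_force: [-0.8, -0.4, 1.2]
width: 0.362
```

```bash
python3 g.py 629 45 30
```

```text
t 8.72 pos [435.3 272.6 -30.4] jaw -168.3 dxyz cm [ -6.07 -14.42 -26.17] spin -0.0 F [-0.8 -0.4  1.2] w 31.8 xax [ 0.007  0.007 -1.   ] yax [-0.979 -0.202 -0.009] q [ 0.94  0.35 -0.61  0.   -0.6  -0.74]
```

Emit:
jog_arm([
  {"dx": -0.5, "dy": 0, "dz": 0, "spin": 0, "hand": 1},
  {"dx": -2, "dy": 0, "dz": 0, "spin": 0, "hand": 1},
  {"dx": -2.5, "dy": 0, "dz": 0, "spin": 0, "hand": 1},
  {"dx": -1, "dy": -2, "dz": -3.5, "spin": 0, "hand": 1},
  {"dx": 0, "dy": -3, "dz": -5.5, "spin": 0, "hand": 1},
  {"dx": 0, "dy": -3.2, "dz": -5.5, "spin": 0, "hand": 1},
  {"dx": 0, "dy": -3.2, "dz": -5.5, "spin": 0, "hand": 1},
  {"dx": 0, "dy": -2, "dz": -4, "spin": 0, "hand": 1},
])

```text
time: 9.72
position: [617.3, 64.7, 33.9]
tool_rot: [-1.091, 1.558, 0.692]
contact_force: [-0.3, 0.7, -2.0]
width: 0.361
```

```bash
python3 g.py 633.6 45 10
```

```text
t 9.72 pos [617.3  64.7  33.9] jaw -167.9 dxyz cm [ 2.39 -1.16 -2.28] spin 0.008 F [-0.3  0.7 -2. ] w 31.8 xax [ 0.01   0.008 -1.   ] yax [-0.978 -0.21  -0.011] q [ 0.42  0.4  -0.31 -0.   -0.84 -0.2 ]
```

Emit:
jog_arm([
  {"dx": 0.8, "dy": -0.6, "dz": -1.2, "spin": 0.008, "hand": 1},
  {"dx": 0.8, "dy": -0.55, "dz": -1.0, "spin": 0, "hand": 1},
  {"dx": 0.6, "dy": 0, "dz": 0, "spin": 0, "hand": 1},
  {"dx": 0, "dy": 0, "dz": 0, "spin": 0, "hand": 1},
])

```text
time: 10.22
position: [633.4, 43.4, 9.8]
tool_rot: [-0.983, 1.56, 0.788]
contact_force: [-0.4, 0.4, -0.5]
width: 0.36
```

```bash
python3 g.py 633.6 45 -12; python3 -c "
from h import *
c=cap('side');t=cap('top')
cv2.imwrite('pics/t9.png',t['pixels'][:,:,::-1]);cv2.imwrite('pics/s9.png',c['pixels'][:,:,::-1])
a=cv2.resize(c['pixels'][180:280,150:290],(448,320));b=cv2.resize(t['pixels'][120:220,200:310],(352,320))
cv2.imwrite('pics/d9.png',np.hstack([a,b])[:,:,::-1])
"
```

```text
t 10.22 pos [633.4  43.4   9.8] jaw -168.5 dxyz cm [ 2.18 -0.03  0.14] spin -0.004 F [-0.4  0.4 -0.5] w 31.7 xax [ 0.008  0.008 -1.   ] yax [-0.98  -0.199 -0.009] q [ 0.37  0.45 -0.3  -0.01 -0.81 -0.17]
```

View pics/d9.png

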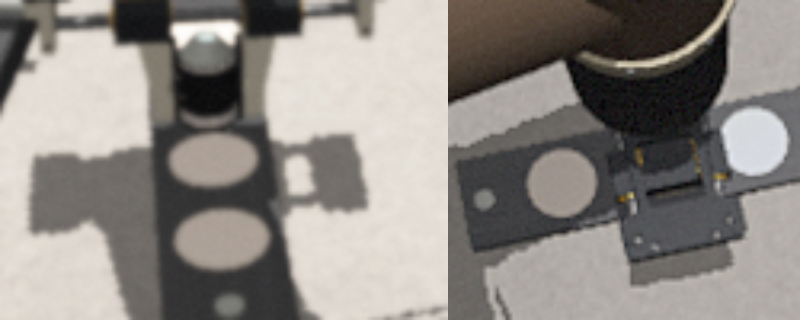

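```bash
python3 -c "
from h import *
c=cap('side');g=cv2.cvtColor(c['pixels'],cv2.COLOR_RGB2GRAY)
print(proj(c,[[628.9,43.6,52],[629.1,45,15],[629.1,50,15],[628.9,43.6,40.2]]).round(1).tolist())
print(g[196:222,205:226])
s0=cv2.imread('pics/side0.png',0)
print(s0[308:340,313:343:2])
print('padcol',s0[180:275,[212,214,216,218]].T.tolist())
"
```

```text
[[216.0, 210.5], [216.5, 227.6], [216.2, 229.1], [216.2, 215.8]]
[[ 91 112 114 118 121 122 125 130 128 126 123 118 112 110 105 100  98  89
   57  43  78]
 [ 62  93 113 122 124 121 123 127 129 125 122 115 115 113 106 104  99  90
   59  43  74]
 [ 50  78 107 116 120 121 126 127 128 126 120 117 113 111 105 108 101  85
   57  41  68]
 [ 43  70  89 101 109 113 115 125 124 118 115 110 108 108  98 100  92  69
   39  33  67]
 [ 33  55  76  85  98 102 107 112 111 109 103  95  99 108  93  86  67  42
   22  34  67]
 [ 23  34  53  76  90  93  96 101  92  88  92  91  95  91  72  55  39  21
   18  33  68]
 [ 21  15  23  42  51  59  74  75  73  73  72  69  59  51  35  27  19  14
   15  30  68]
 [ 23  13  14  20  20  26  35  35  36  38  37  31  24  20  18  14  16  14
   15  31  70]
 [ 22  16  13  14  12  16  13  17  12  16  11  13  16  13  10  12  10  13
   16  31  69]
 [ 32  26  15   8  14  11  14  12  10  16  16  16  13  17  16  12  14  12
   19  29  72]
 [ 43  32  15  13  11  14  13  14  12  16  14  14  11  17  10  14  16  11
   16  31  71]
 [ 29  21  14  13  15  14  15  12  14  16  16  13  15  1
[... 4419 characters left out ...]
0, 240, 240, 241, 240, 240, 240, 240, 240, 240, 240, 240, 240, 233, 200, 122, 85, 85, 85, 86, 85, 108, 179, 232, 240, 240, 240, 240, 240, 240, 240, 240, 241, 240, 240, 240, 239, 240, 238, 232, 192, 118, 88, 85, 85, 85, 88, 86, 89, 87, 93, 104], [90, 86, 88, 102, 160, 222, 238, 240, 240, 240, 240, 240, 240, 240, 238, 221, 163, 100, 82, 83, 87, 116, 183, 233, 240, 240, 241, 240, 240, 240, 240, 240, 241, 240, 236, 219, 154, 99, 83, 84, 108, 176, 231, 240, 240, 240, 241, 240, 240, 240, 241, 240, 241, 240, 240, 239, 231, 187, 114, 85, 87, 87, 87, 91, 115, 185, 233, 239, 240, 240, 240, 240, 240, 240, 241, 240, 240, 240, 240, 240, 240, 240, 233, 203, 126, 87, 85, 85, 85, 88, 88, 95, 124, 164, 183]]
```

Emit:
jog_arm([
  {"dx": 0.6, "dy": -0.05, "dz": 0.3, "spin": 0, "hand": 1},
  {"dx": 0.7, "dy": 0, "dz": 0, "spin": 0, "hand": 1},
  {"dx": 0.5, "dy": 0, "dz": 0, "spin": 0, "hand": 1},
  {"dx": 0.3, "dy": 0, "dz": 0, "spin": 0, "hand": 1},
  {"dx": 0.15, "dy": 0, "dz": 0, "spin": 0, "hand": 1},
  {"dx": 0, "dy": 0, "dz": 0, "spin": 0, "hand": 1},
])

```text
time: 11.12
position: [634.2, 48.2, -12.7]
tool_rot: [-1.078, 1.558, 0.696]
contact_force: [-0.9, 0.2, -1.3]
width: 0.362
```

```bash
python3 g.py 634 46.5 -15.4; python3 -c "
from h import *
c=cap('side')
print(proj(c,[[430.8,288.8,0],[461.2,122.3,0],[445.6,-72,0],[447.1,-264.8,0]]).round(1).tolist())
s0=cv2.imread('pics/side0.png',0)
for u,v in((327,330),(307,260),(314,200),(313,156)): print(s0[v:v+12,u-1:u+2].mean(1).round().tolist())
"
```

```text
t 11.12 pos [634.2  48.2 -12.7] jaw -168.4 dxyz cm [ 0.27  0.06 -0.17] spin -0.002 F [-0.9  0.2 -1.3] w 31.8 xax [ 0.01   0.008 -1.   ] yax [-0.98  -0.201 -0.012] q [ 0.38  0.48 -0.32 -0.01 -0.76 -0.17]
[[327.7, 336.3], [306.8, 264.4], [314.1, 204.9], [312.3, 160.6]]
[25.0, 62.0, 95.0, 97.0, 81.0, 50.0, 74.0, 136.0, 178.0, 186.0, 185.0, 182.0]
[31.0, 67.0, 94.0, 91.0, 64.0, 67.0, 125.0, 170.0, 180.0, 179.0, 179.0, 180.0]
[16.0, 37.0, 71.0, 89.0, 80.0, 67.0, 117.0, 170.0, 184.0, 188.0, 185.0, 183.0]
[11.0, 30.0, 65.0, 92.0, 82.0, 61.0, 99.0, 151.0, 176.0, 181.0, 181.0, 181.0]
```

Emit:
jog_arm([
  {"dx": 0.15, "dy": 0, "dz": -0.12, "spin": 0, "hand": 1},
  {"dx": 0.1, "dy": 0, "dz": 0, "spin": 0, "hand": 1},
  {"dx": 0, "dy": 0, "dz": 0, "spin": 0, "hand": 1},
])

```text
time: 11.55
position: [634.9, 47.0, -14.8]
tool_rot: [-1.102, 1.557, 0.671]
contact_force: [-0.3, -0.3, -1.0]
width: 0.359
```

Emit:
jog_arm([
  {"dx": 0.1, "dy": 0.05, "dz": 0, "spin": 0, "hand": 1},
  {"dx": 0.05, "dy": 0, "dz": 0, "spin": 0, "hand": 1},
  {"dx": 0, "dy": 0, "dz": 0, "spin": 0, "hand": 1},
])

```text
time: 11.92
position: [634.8, 47.0, -15.3]
tool_rot: [-1.144, 1.556, 0.629]
contact_force: [-0.8, 0.3, -0.0]
width: 0.362
```

Emit:
jog_arm([
  {"dx": 0.1, "dy": 0, "dz": 0, "spin": 0, "hand": 1},
  {"dx": 0, "dy": 0, "dz": 0, "spin": 0, "hand": 1},
])

```text
time: 12.18
position: [634.8, 46.9, -15.3]
tool_rot: [-1.163, 1.556, 0.611]
contact_force: [-0.8, 0.6, -1.0]
width: 0.36
```

Emit:
jog_arm([
  {"dx": 0.15, "dy": 0, "dz": 0, "spin": 0, "hand": 1},
  {"dx": 0.1, "dy": 0, "dz": 0, "spin": 0, "hand": 1},
])

```text
time: 12.42
position: [635.0, 46.9, -15.4]
tool_rot: [-1.21, 1.555, 0.565]
contact_force: [-4.6, 0.7, 11.3]
width: 0.363
```

```bash
python3 g.py 634 46.5 -15.4;python3 -c "
from h import *
s=manip.sense();print(s['contact_force'],s['position'],s['moment'])
c=cap('side');g=cv2.cvtColor(c['pixels'],cv2.COLOR_RGB2GRAY);print(g[205:245,206:228:2])"
```

```text
t 12.43 pos [635.   46.9 -15.4] jaw -168.3 dxyz cm [-0.    0.1  -0.02] spin -0.0 F [-4.6  0.7 11.3] w 32.0 xax [ 0.013  0.008 -1.   ] yax [-0.979 -0.203 -0.014] q [ 0.38  0.48 -0.32 -0.   -0.75 -0.17]
[-4.62065812  0.70923003 11.25205658] [634.97852933  46.90542854 -15.43038238] [0.30893128 2.02233406 0.04157349]
[[251 221 143 195 203 151 142 239 206  67  93]
 [245 162 125 147 152 127 111 185 176  64 114]
 [213 126 122 128 132 120 104 118 118  57 121]
 [153 120 124 133 131 117 109 102  81  51 120]
 [117 121 127 131 130 117 109 102  79  48 115]
 [106 125 125 132 129 119 115 104  81  47 114]
 [104 123 125 132 127 120 110  97  77  48 115]
 [104 115 121 128 125 117 102  92  63  42 112]
 [ 83 105 109 116 113 107  93  83  37  41 115]
 [ 48  85  91 103 101  94  86  63  20  40 115]
 [ 25  47  73  95  93  77  52  27  11  41 116]
 [ 11  14  35  46  47  39  22  16  13  40 116]
 [ 14  17  14  16  14  15  10  15  19  40 120]
 [ 19  16  11  13  13  15  12  13  10  41 123]
 [ 17  12  14  13  15  14  17  13  13  39 126]
 [ 13  15  15  15  15  14  14  12  12  41 121]
 [ 12  14  12  15  14  14  13  12
[... 395 characters left out ...]
 102 128 120 120 122 120 100 104 136 163]
 [138  93 108 116 115 113 101  91 139 161 168]
 [158 119  85  91  91  83  85 118 161 167 166]
 [164 153 119 106  98 105 118 155 167 167 160]
 [158 165 155 155 144 151 159 165 166 165 146]
 [137 160 165 167 163 165 166 166 162 151 113]
 [100 137 159 162 162 164 162 160 144 116  74]
 [ 62  97 133 137 146 145 139 133 103  75  56]
 [ 54  63  81  89 102 102  95  85  65  55  54]
 [ 56  54  56  55  63  62  62  60  52  56  57]
 [ 52  55  54  53  54  55  56  57  53  53  51]
 [ 51  54  51  52  52  53  56  55  52  54  52]
 [ 52  54  49  51  55  52  53  55  56  53  53]
 [ 53  54  52  53  54  51  59  57  55  54  52]
 [ 54  54  52  54  58  66  69  73  71  63  54]]
```

D is in contact (11 N). The front margin to the pad edge measures about 10.6 mm against 10 ideal, so it is well centred. Releasing.

Emit:
jog_arm([
  {"dx": -0.08, "dy": 0, "dz": 0, "spin": 0, "hand": 0.2},
  {"dx": 0, "dy": 0, "dz": 0, "spin": 0, "hand": 0},
  {"dx": 0, "dy": 0, "dz": 0, "spin": 0, "hand": -0.4},
  {"dx": 0, "dy": 0, "dz": 0, "spin": 0, "hand": -0.4},
  {"dx": -1, "dy": 0, "dz": 0, "spin": 0, "hand": -0.4},
  {"dx": -4, "dy": 0, "dz": 0, "spin": 0, "hand": -1},
  {"dx": -4, "dy": 0, "dz": 0, "spin": 0, "hand": -1},
  {"dx": -2, "dy": 0, "dz": 0, "spin": 0, "hand": -1},
])

```text
time: 13.48
position: [632.7, 45.5, 97.4]
tool_rot: [-1.166, 1.559, 0.609]
contact_force: [0.2, -0.4, -0.2]
width: 0.972
```

```bash
python3 g.py 465 106 60
```

```text
t 13.47 pos [632.7  45.5  97.4] jaw -168.3 dxyz cm [ 3.61 15.24  9.3 ] spin -0.0 F [ 0.2 -0.4 -0.2] w 85.5 xax [ 0.01   0.007 -1.   ] yax [-0.979 -0.203 -0.011] q [ 0.38  0.36 -0.21 -0.   -0.99 -0.17]
```

Emit:
jog_arm([
  {"dx": 0.6, "dy": 3, "dz": 1.9, "spin": 0, "hand": -1},
  {"dx": 0.8, "dy": 4, "dz": 2.5, "spin": 0, "hand": -1},
  {"dx": 0.8, "dy": 4, "dz": 2.5, "spin": 0, "hand": -1},
  {"dx": 0.7, "dy": 3, "dz": 1.8, "spin": 0, "hand": -1},
  {"dx": 0.4, "dy": 1, "dz": 0.6, "spin": 0, "hand": -1},
  {"dx": 0, "dy": 0, "dz": 0, "spin": 0, "hand": -1},
])

```text
time: 14.22
position: [467.0, 108.8, 68.4]
tool_rot: [-1.276, 1.547, 0.499]
contact_force: [-0.4, -0.1, 0.2]
width: 1.001
```

```bash
python3 g.py 465.6 107.5 -18
```

```text
t 14.22 pos [467.  108.8  68.4] jaw -168.3 dxyz cm [ 8.63  0.35 -0.15] spin -0.0 F [-0.4 -0.1  0.2] w 88.0 xax [ 0.021  0.011 -1.   ] yax [-0.979 -0.203 -0.022] q [ 0.64  0.15 -0.6   0.   -0.81 -0.44]
```

Emit:
jog_arm([
  {"dx": 2.5, "dy": 0.15, "dz": -0.1, "spin": 0, "hand": -1},
  {"dx": 3, "dy": 0, "dz": 0, "spin": 0, "hand": -1},
  {"dx": 2, "dy": 0, "dz": 0, "spin": 0, "hand": -1},
  {"dx": 0.8, "dy": 0, "dz": 0, "spin": 0, "hand": -1},
  {"dx": 0, "dy": 0, "dz": 0, "spin": 0, "hand": -1},
])

```text
time: 14.85
position: [475.3, 109.8, -14.2]
tool_rot: [-1.304, 1.541, 0.471]
contact_force: [-0.6, -0.8, 0.0]
width: 1.004
```

```bash
python3 g.py 465.6 107.5 -18; python3 -c "
from h import *
c=cap('side');a=cv2.resize(c['pixels'][190:290,240:380],(448,320));b=cv2.resize(c['pixels'][190:250,185:250],(347,320))
cv2.imwrite('pics/d10.png',np.hstack([a,b])[:,:,::-1])
"
```

```text
t 14.85 pos [475.3 109.8 -14.2] jaw -168.3 dxyz cm [ 0.35  1.01 -0.03] spin -0.001 F [-0.6 -0.8  0. ] w 88.4 xax [ 0.027  0.014 -1.   ] yax [-0.979 -0.202 -0.029] q [ 0.64  0.28 -0.68  0.01 -0.58 -0.44]
```

View pics/d10.png

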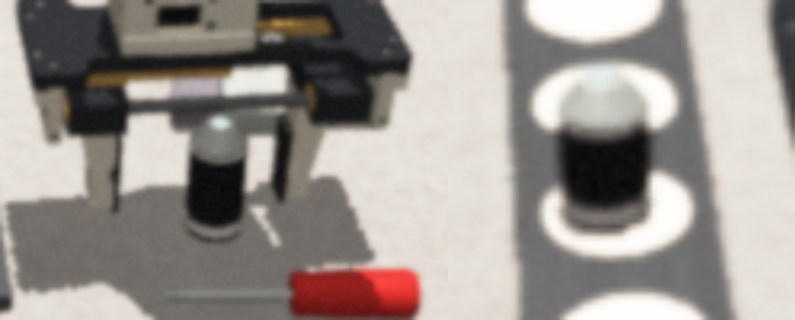

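Emit:
jog_arm([
  {"dx": -5, "dy": 0.5, "dz": 0, "spin": 0, "hand": -1},
  {"dx": -5, "dy": 0, "dz": 0, "spin": 0, "hand": -1},
  {"dx": 0, "dy": 0, "dz": 0, "spin": 0, "hand": -1},
])

```text
time: 15.28
position: [469.4, 107.8, 91.2]
tool_rot: [-1.319, 1.538, 0.456]
contact_force: [-0.4, -0.7, -1.0]
width: 1.002
```

```bash
python3 g.py 465.6 107.5 -18
```

```text
t 15.28 pos [469.4 107.8  91.2] jaw -168.3 dxyz cm [10.9   0.72 -0.05] spin -0.0 F [-0.4 -0.7 -1. ] w 88.2 xax [ 0.03   0.014 -0.999] yax [-0.979 -0.202 -0.032] q [ 0.64  0.11 -0.57  0.01 -0.85 -0.44]
```

Emit:
jog_arm([
  {"dx": 0.8, "dy": 0, "dz": 0, "spin": 0, "hand": -1},
  {"dx": 0.8, "dy": 0, "dz": 0, "spin": 0, "hand": -1},
  {"dx": 0.8, "dy": 0, "dz": 0, "spin": 0, "hand": -1},
  {"dx": 0.8, "dy": 0, "dz": 0, "spin": 0, "hand": -1},
  {"dx": 0, "dy": 0, "dz": 0, "spin": 0, "hand": -1},
])

```text
time: 15.9
position: [469.0, 107.3, 55.3]
tool_rot: [-1.324, 1.541, 0.45]
contact_force: [-1.1, 0.8, 0.3]
width: 1.002
```

```bash
python3 g.py 465.6 107.5 -18
```

```text
t 15.9 pos [469.  107.3  55.3] jaw -168.3 dxyz cm [7.31 0.54 0.03] spin -0.001 F [-1.1  0.8  0.3] w 88.2 xax [ 0.026  0.013 -1.   ] yax [-0.979 -0.202 -0.029] q [ 0.64  0.16 -0.62  0.01 -0.76 -0.44]
```

Emit:
jog_arm([
  {"dx": 1.2, "dy": 0.2, "dz": 0, "spin": 0, "hand": -1},
  {"dx": 1.2, "dy": 0.2, "dz": 0, "spin": 0, "hand": -1},
  {"dx": 1.2, "dy": 0.15, "dz": 0, "spin": 0, "hand": -1},
  {"dx": 1.2, "dy": 0, "dz": 0, "spin": 0, "hand": -1},
  {"dx": 1.2, "dy": 0, "dz": 0, "spin": 0, "hand": -1},
  {"dx": 0.8, "dy": 0, "dz": 0, "spin": 0, "hand": -1},
  {"dx": 0, "dy": 0, "dz": 0, "spin": 0, "hand": -1},
])

```text
time: 16.77
position: [464.8, 106.9, -18.5]
tool_rot: [-1.337, 1.543, 0.437]
contact_force: [-0.1, 0.6, 0.4]
width: 1.0
```

```bash
python3 g.py 465.6 107.5 -18
```

```text
t 16.77 pos [464.8 106.9 -18.5] jaw -168.3 dxyz cm [-0.04 -0.09  0.05] spin -0.0 F [-0.1  0.6  0.4] w 88.0 xax [ 0.025  0.012 -1.   ] yax [-0.979 -0.202 -0.027] q [ 0.65  0.28 -0.7   0.01 -0.57 -0.45]
```

Emit:
jog_arm([
  {"dx": 0, "dy": -0.08, "dz": 0.05, "spin": 0, "hand": 0.2},
  {"dx": 0, "dy": 0, "dz": 0, "spin": 0, "hand": 0.2},
  {"dx": 0, "dy": 0, "dz": 0, "spin": 0, "hand": 1},
  {"dx": 0, "dy": 0, "dz": 0, "spin": 0, "hand": 1},
  {"dx": 0, "dy": 0, "dz": 0, "spin": 0, "hand": 1},
  {"dx": 0, "dy": 0, "dz": 0, "spin": 0, "hand": 1},
  {"dx": 0, "dy": 0, "dz": 0, "spin": 0, "hand": 1},
  {"dx": 0, "dy": 0, "dz": 0, "spin": 0, "hand": 1},
], squeeze=15)

```text
time: 17.77
position: [466.2, 108.0, -17.1]
tool_rot: [-1.324, 1.541, 0.451]
contact_force: [-0.1, -0.3, 0.6]
width: 0.362
```

```bash
python3 g.py 647.8 -22.7 60; python3 -c "
from h import *
# refine D on pad2 vs pad from side and top, pads
c=cap('side');t=cap('top')
cv2.imwrite('pics/s11.png',c['pixels'][:,:,::-1]);cv2.imwrite('pics/t11.png',t['pixels'][:,:,::-1])
g=cv2.cvtColor(t['pixels'],cv2.COLOR_RGB2GRAY);print(g[155:186,252:282])
"
```

```text
t 17.77 pos [466.2 108.  -17.1] jaw -168.3 dxyz cm [ -7.38 -15.36 -16.42] spin -0.0 F [-0.1 -0.3  0.6] w 31.9 xax [ 0.027  0.013 -1.   ] yax [-0.979 -0.202 -0.029] q [ 0.65  0.27 -0.7   0.01 -0.57 -0.45]
[[151 151 148 146 150 151 151 152 149 149 149 153 153 154 147 136 134 139
  140 127  86 101  98  84  89  91  85  88  88  91]
 [149 150 150 151 151 155 157 153 152 155 148 136 147 149 134 108  98  99
   99  84  88  87  90  86  89  93  90  88  92  92]
 [149 155 151 153 156 154 141 139 137 135 129 107 136 130 119 111 124 108
   98  86  94  93  86  89  92  91  93  94  97  95]
 [147 142 137 140 139 132 109  94  94  90 107 112 119 126 126 124 130 138
  130  96  86  94  88  91  90  92  87  91  92  91]
 [125 102  99  99  91  88  85  95 115 112 115 131 158 163 162 147 116 130
  146 128  86  91  89  91  93  93  91  96  97  95]
 [ 86  91  93  89  91  91  93 110 132 119 139 165 176 183 187 183 134 126
  132 135  87  90  86  94  93  96  91  94  95  94]
 [ 98  94  93  95  89  94  92 112 119 128 158 166 149 164 170 189 176 110
  126 126 118 108  86  93  93  94  95  91  92  92]
 [ 98  90  94  92  90
[... 2279 characters left out ...]
183 181 181 182 180 172
  129  81  83  92  93  94  97  98  96  94  94 101]
 [100  98 101  96  99  94  97  97  90  95  90  83  82  86  84  71  64  83
   80  91  92  93  96  94  94 101 101  92  91  86]
 [ 99  96  99  99  95  99  95  97  93  94  92  90  93  86  94  91  94  94
   96  98  98  99  94  92  90  78  65  63  57  56]
 [ 94  97  94  92  93  93  96  92  91  93  94  92  98  95  95 101 101  98
   96  90  83  77  60  55  47  60  89 110 110 125]
 [ 89  90  93  92  91  94  90  99  96 101  94 100  96  96  88  90  77  72
   62  46  32  58 104 105 119 130 150 162 161 158]
 [ 91  93  93  94  97  97  97  94  95  94  89  85  71  65  55  43  24  66
  108 108 109 129 162 156 163 159 155 155 153 157]]
```

```bash
python3 -c "
from m import *
t=cap('top');c=cap('side')
g=cv2.cvtColor(t['pixels'],cv2.COLOR_RGB2GRAY).astype(float)
y,x=np.mgrid[158:167,260:271];k=np.clip(g[158:167,260:271]-145,0,None);n=np.array([(x*k).sum(),(y*k).sum()])/k.sum()
print(n,ray(t,*n,69),ray(t,266.2,170,15))
print('base from bottom edge',ray(t,266.3,174.8,15)+[16,0,0])
s=cv2.cvtColor(c['pixels'],cv2.COLOR_RGB2GRAY)
print(s[222:246,200:234])
"
```

```text
[265.41956522 162.3326087 ] [632.55441445  43.901115    69.        ] [629.09350516  44.97089085  15.        ]
base from bottom edge [633.36560843  44.8165674   15.        ]
[[105 109 107 110 105  87  50  23  12  13  13  13  14   9  13  15  12  13
   14  13  14  19  90 176 193 169 142 122 111 109 106 110 111 130]
 [107 110 106 109 108  92  56  24  13  16  11  13  15  16  14  14  14   7
   14   9  12  22 129 233 244 234 208 170 132 115 108 108 111 121]
 [107 108 106 112 121 119  78  32  12  15   9  13  16  16  16  16  18  12
   13  13  15  30 141 242 251 251 247 233 188 139 115 108 107 117]
 [107 108 110 128 160 167 115  45  19  12  12   8  13  14  15  13  15  12
   13  14  17  51 153 239 252 253 252 250 237 192 136 113 107 116]
 [108 111 123 172 218 216 152  68  26  18  18  15  10  15  17  19  16  14
   14  21  28  69 156 235 251 253 253 253 250 233 165 118 110 116]
 [107 112 147 223 244 237 177  97  50  32  24  17  19  17  15  19  22  22
   37  45  53  79 141 222 249 253 253 253 252 244 190 125 110 113]
 [112 115 173 239 246 233 172 111  85  70  53  45  41  40  37  38  50  55
   74  
[... 1757 characters left out ...]
 114 114 112 110 112 112 113 110 110 109 109 110 110 109 106 110 112
  112 112 114 112 111 112 110 113 110 113 114 116 113 107 106 108]
 [114 113 111 111 113 111 113 110 112 112 109 110 110 110 112 109 110 110
  111 113 113 114 113 112 110 109 108 112 115 114 112 107 107 108]
 [115 115 112 111 112 110 112 112 111 112 110 110 110 108 112 109 111 115
  116 115 116 118 117 113 109 110 111 111 113 114 112 110 109 108]
 [115 115 114 113 111 112 113 114 110 114 111 110 112 118 125 133 136 142
  148 153 153 152 151 146 134 126 119 115 114 116 113 113 110 108]
 [112 113 111 110 114 112 112 111 109 114 118 123 140 160 180 206 219 221
  224 227 228 227 227 221 206 190 167 142 127 122 115 113 107 109]]
```

Emit:
jog_arm([
  {"dx": -0.5, "dy": 0, "dz": 0, "spin": 0, "hand": 1},
  {"dx": -2, "dy": 0, "dz": 0, "spin": 0, "hand": 1},
  {"dx": -3, "dy": 0, "dz": 0, "spin": 0, "hand": 1},
  {"dx": -2.5, "dy": -3, "dz": -3, "spin": 0, "hand": 1},
  {"dx": 0, "dy": -4, "dz": -4, "spin": 0, "hand": 1},
  {"dx": 0, "dy": -4, "dz": -4, "spin": 0, "hand": 1},
  {"dx": 0, "dy": -3, "dz": -3.5, "spin": 0, "hand": 1},
  {"dx": 0, "dy": 0, "dz": 0, "spin": 0, "hand": 1},
])

```text
time: 18.98
position: [635.9, -10.1, 70.0]
tool_rot: [-1.362, 1.539, 0.416]
contact_force: [-1.2, -0.7, -1.8]
width: 0.361
```

```bash
python3 g.py 645.8 -20 5
```

```text
t 18.98 pos [635.9 -10.1  70. ] jaw -168.1 dxyz cm [ 6.51 -0.57 -1.22] spin 0.003 F [-1.2 -0.7 -1.8] w 31.8 xax [ 0.029  0.013 -1.   ] yax [-0.978 -0.206 -0.031] q [ 0.29  0.38 -0.26 -0.01 -0.91 -0.08]
```

Emit:
jog_arm([
  {"dx": 0.8, "dy": -0.4, "dz": -1.0, "spin": 0.003, "hand": 1},
  {"dx": 1.3, "dy": -0.17, "dz": -0.22, "spin": 0, "hand": 1},
  {"dx": 1.3, "dy": 0, "dz": 0, "spin": 0, "hand": 1},
  {"dx": 1.3, "dy": 0, "dz": 0, "spin": 0, "hand": 1},
  {"dx": 1.0, "dy": 0, "dz": 0, "spin": 0, "hand": 1},
  {"dx": 0.5, "dy": 0, "dz": 0, "spin": 0, "hand": 1},
  {"dx": 0, "dy": 0, "dz": 0, "spin": 0, "hand": 1},
])

```text
time: 19.85
position: [643.1, -19.0, 2.5]
tool_rot: [-1.313, 1.543, 0.464]
contact_force: [0.1, -0.4, -0.5]
width: 0.358
```

```bash
python3 g.py 645.8 -20 -2.1;python3 -c "
from h import *
c=cap('side');s=cv2.cvtColor(c['pixels'],cv2.COLOR_RGB2GRAY)
print(s[192:222,198:232:2])
print(proj(c,[[643,-20,15],[643,-20,22]]))
"
```

```text
t 19.85 pos [643.1 -19.    2.5] jaw -168.2 dxyz cm [ 0.47 -0.23 -0.16] spin 0.002 F [ 0.1 -0.4 -0.5] w 31.5 xax [ 0.025  0.013 -1.   ] yax [-0.979 -0.204 -0.027] q [ 0.27  0.46 -0.3  -0.01 -0.78 -0.06]
[[114 118 118  72  17  11  14  11  13  12  12   6  14  33 111 124 122]
 [117 122 115  75  20   9  15  12  13  13  13  12   8  31 108 121 121]
 [119 121 119  87  19  12  13  12  13  15  15  14  11  32 106 118 125]
 [111 118 118  93  25  14  10  11  15  14   9  10  10  29 103 120 125]
 [108 120 120 100  29   8  16  10  17  12  12   9  12  31 100 122 126]
 [108 121 119 107  29  16  13  14  14  13  12  13  13  28 103 122 125]
 [112 119 120 109  30  14  12  16  12  15  12  12  12  29 101 119 125]
 [112 116 119 111  29  14  10  12  12  15  14  12  13  26 100 120 125]
 [112 121 117 108  29  11  12  20  17  17  14  14  10  29  93 111 121]
 [105 113 112  99  30  12  24  48  54  32  17  12  16  28  71  85 115]
 [ 88  91  91  76  43  20  57 118 129  84  26  13  16  40  54  60 105]
 [ 57  63  60  66  82  36 104 183 194 136  50  14  28  64  51  48 102]
 [ 48  49  56  94 122  63 129 207 214 156  77 
[... 591 characters left out ...]
]
 [ 49  49 102 137  93  92 102 110 108 101 106  78  86 116  63  49  48]
 [ 48  49  64 107  59  81  89  95  95  89  88  47  57  83  51  49  47]
 [ 50  49  51  68  31  50  74  88  89  75  50  24  38  57  46  48  48]
 [ 46  46  48  50  24  19  34  46  48  41  23  11  24  48  50  47  48]
 [ 51  48  50  47  23  12  14  18  16  11  15  12  22  47  50  47  50]
 [ 49  48  45  45  23  15  16  14  15  14   6  13  25  45  50  48  47]
 [ 54  46  47  46  22  13  15  11  11  11  13   9  21  49  50  49  48]
 [ 52  49  49  46  22  11  14  17  11  12  11  14  21  51  50  48  50]
 [ 52  49  50  45  20  16   9  13  15  15  15  11  27  58  51  47  49]]
[[214.01092188 208.25934068]
 [213.87424579 205.2469965 ]]
```

Emit:
jog_arm([
  {"dx": 0.2, "dy": -0.2, "dz": -0.17, "spin": 0, "hand": 1},
  {"dx": 0.15, "dy": 0, "dz": 0, "spin": 0, "hand": 1},
  {"dx": 0, "dy": 0, "dz": 0, "spin": 0, "hand": 1},
])

```text
time: 20.27
position: [646.8, -20.2, 0.4]
tool_rot: [-1.337, 1.54, 0.44]
contact_force: [0.1, -0.4, -1.3]
width: 0.363
```

```bash
python3 g.py 645.5 -20.3 -2.1
```

```text
t 20.27 pos [ 6.468e+02 -2.020e+01  4.000e-01] jaw -168.2 dxyz cm [0.25 0.14 0.01] spin 0.002 F [ 0.1 -0.4 -1.3] w 31.9 xax [ 0.028  0.013 -1.   ] yax [-0.978 -0.204 -0.03 ] q [ 0.27  0.47 -0.29 -0.01 -0.78 -0.05]
```

Emit:
jog_arm([
  {"dx": 0.12, "dy": 0.13, "dz": 0, "spin": 0, "hand": 1},
  {"dx": 0.12, "dy": 0, "dz": 0, "spin": 0, "hand": 1},
  {"dx": 0.05, "dy": 0, "dz": 0, "spin": 0, "hand": 1},
])

```text
time: 20.65
position: [645.7, -20.5, -1.9]
tool_rot: [-1.346, 1.54, 0.431]
contact_force: [-1.7, 0.8, 5.4]
width: 0.365
```

Emit:
jog_arm([
  {"dx": -0.05, "dy": 0, "dz": 0, "spin": 0, "hand": 0.2},
  {"dx": 0, "dy": 0, "dz": 0, "spin": 0, "hand": 0},
  {"dx": 0, "dy": 0, "dz": 0, "spin": 0, "hand": -0.4},
  {"dx": 0, "dy": 0, "dz": 0, "spin": 0, "hand": -0.4},
  {"dx": -1, "dy": 0, "dz": 0, "spin": 0, "hand": -0.4},
  {"dx": -4, "dy": 0, "dz": 0, "spin": 0, "hand": -1},
  {"dx": -4, "dy": 0, "dz": 0, "spin": 0, "hand": -1},
  {"dx": -2, "dy": 0, "dz": 0, "spin": 0, "hand": -1},
])

```text
time: 21.65
position: [641.9, -22.3, 111.8]
tool_rot: [-1.345, 1.542, 0.433]
contact_force: [0.4, 0.2, -0.4]
width: 0.965
```

```bash
python3 g.py 450.5 -281 75
```

```text
t 21.65 pos [641.9 -22.3 111.8] jaw -168.2 dxyz cm [  2.87  24.13 -21.42] spin 0.002 F [ 0.4  0.2 -0.4] w 84.9 xax [ 0.026  0.012 -1.   ] yax [-0.978 -0.205 -0.028] q [ 0.27  0.35 -0.19 -0.01 -1.   -0.06]
```

Emit:
jog_arm([
  {"dx": 0.3, "dy": 3, "dz": -2.7, "spin": 0, "hand": -1},
  {"dx": 0.5, "dy": 4.2, "dz": -3.7, "spin": 0, "hand": -1},
  {"dx": 0.5, "dy": 4.2, "dz": -3.7, "spin": 0, "hand": -1},
  {"dx": 0.5, "dy": 4.2, "dz": -3.7, "spin": 0, "hand": -1},
  {"dx": 0.5, "dy": 4.2, "dz": -3.7, "spin": 0, "hand": -1},
  {"dx": 0.5, "dy": 3, "dz": -2.7, "spin": 0, "hand": -1},
  {"dx": 0, "dy": 1.2, "dz": -1.0, "spin": 0, "hand": -1},
  {"dx": 0, "dy": 0, "dz": 0, "spin": 0, "hand": -1},
])

```text
time: 22.65
position: [450.5, -285.4, 82.9]
tool_rot: [-1.505, 1.529, 0.275]
contact_force: [1.0, -0.1, -0.0]
width: 1.0
```

```bash
python3 g.py 451.5 -279 -4; python3 -c "
from m import *
t=cap('top');c=cap('side')
g=cv2.cvtColor(t['pixels'],cv2.COLOR_RGB2GRAY).astype(float);g2=cv2.cvtColor(c['pixels'],cv2.COLOR_RGB2GRAY).astype(float)
def nose(u,v,z,thr=145,w=5):
    y,x=np.mgrid[v-w:v+w+1,u-w:u+w+1];k=np.clip(g[y,x]-thr,0,None);n=np.array([(x*k).sum(),(y*k).sum()])/k.sum();print(n.round(1),ray(t,*n,z).round(1)[:2])
nose(265,162,69)
print(proj(t,[[643,-21,83]]))
print(g[145:178,280:312].astype(int))
"
```

```text
t 22.65 pos [ 450.5 -285.4   82.9] jaw -168.0 dxyz cm [8.69 0.13 0.58] spin 0.005 F [ 1.  -0.1 -0. ] w 88.0 xax [ 0.04   0.011 -0.999] yax [-0.977 -0.208 -0.042] q [-0.21  0.21 -0.46 -0.03 -0.86  0.44]
[265.3 162.2] [632.9  44.1]
[[294.34991489 155.50025302]]
[[172 172 170 ... 170 171 169]
 [166 165 168 ... 153 158 156]
 [167 168 165 ... 101 116 115]
 ...
 [110 105 110 ...  94  74  42]
 [113 107 109 ...  67  94 125]
 [109 107 109 ... 145 167 183]]
```

Emit:
jog_arm([
  {"dx": 1.2, "dy": 0.05, "dz": 0.3, "spin": 0.005, "hand": -1},
  {"dx": 1.2, "dy": 0.05, "dz": 0.25, "spin": 0, "hand": -1},
  {"dx": 1.2, "dy": 0, "dz": 0, "spin": 0, "hand": -1},
  {"dx": 1.2, "dy": 0, "dz": 0, "spin": 0, "hand": -1},
  {"dx": 1.2, "dy": 0, "dz": 0, "spin": 0, "hand": -1},
  {"dx": 1.0, "dy": 0, "dz": 0, "spin": 0, "hand": -1},
  {"dx": 0, "dy": 0, "dz": 0, "spin": 0, "hand": -1},
])

```text
time: 23.62
position: [453.3, -275.7, 6.7]
tool_rot: [-1.473, 1.531, 0.307]
contact_force: [0.2, -0.3, 0.0]
width: 1.001
```

```bash
python3 g.py 451.5 -279 -4; python3 -c "
from m import *
t=cap('top');c=cap('side')
a=cv2.resize(c['pixels'][90:190,250:380],(416,320));b=cv2.resize(t['pixels'][135:195,240:312],(384,320))
cv2.imwrite('pics/d11.png',np.hstack([a,b])[:,:,::-1])
"
```

```text
t 23.62 pos [ 453.3 -275.7    6.7] jaw -168.0 dxyz cm [ 1.06  0.29 -0.29] spin 0.005 F [ 0.2 -0.3  0. ] w 88.1 xax [ 0.038  0.012 -0.999] yax [-0.977 -0.208 -0.04 ] q [-0.19  0.31 -0.54 -0.03 -0.68  0.43]
```

View pics/d11.png

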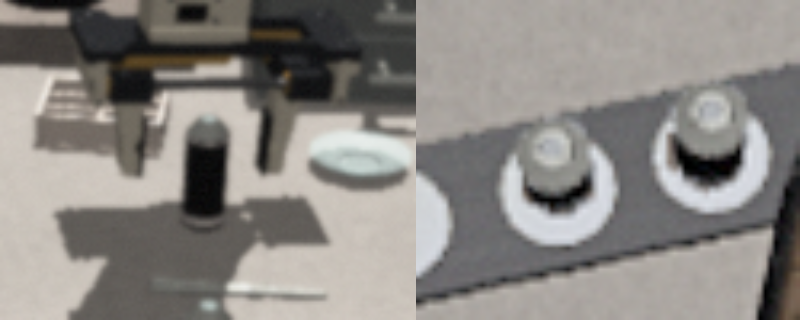

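Emit:
jog_arm([
  {"dx": 0.7, "dy": 0.25, "dz": -0.25, "spin": 0, "hand": -1},
  {"dx": 0.4, "dy": 0.05, "dz": 0, "spin": 0, "hand": 0.2},
  {"dx": 0, "dy": 0, "dz": 0, "spin": 0, "hand": 0.2},
  {"dx": 0, "dy": 0, "dz": 0, "spin": 0, "hand": 1},
  {"dx": 0, "dy": 0, "dz": 0, "spin": 0, "hand": 1},
  {"dx": 0, "dy": 0, "dz": 0, "spin": 0, "hand": 1},
  {"dx": 0, "dy": 0, "dz": 0, "spin": 0, "hand": 1},
  {"dx": 0, "dy": 0, "dz": 0, "spin": 0, "hand": 1},
], squeeze=15)

```text
time: 24.72
position: [452.3, -279.5, -2.6]
tool_rot: [-1.524, 1.528, 0.256]
contact_force: [-1.8, -0.8, 3.1]
width: 0.37
```

Emit:
jog_arm([
  {"dx": 0, "dy": 0, "dz": 0, "spin": 0, "hand": 1},
  {"dx": 0, "dy": 0, "dz": 0, "spin": 0, "hand": 1},
])

```text
time: 24.98
position: [452.3, -279.5, -2.7]
tool_rot: [-1.523, 1.527, 0.257]
contact_force: [0.2, -0.6, 1.0]
width: 0.364
```

```bash
python3 g.py 660 -90.2 90; python3 -c "
from m import *
t=cap('top');c=cap('side')
np.set_printoptions(linewidth=250,threshold=99999)
g=cv2.cvtColor(t['pixels'],cv2.COLOR_RGB2GRAY)
print(g[148:176,282:310])
c=cap('side');s=cv2.cvtColor(c['pixels'],cv2.COLOR_RGB2GRAY);print(s[118:168:2,300:328])
"
```

```text
t 24.98 pos [ 452.3 -279.5   -2.7] jaw -168.0 dxyz cm [ -8.18 -24.63  14.21] spin 0.005 F [ 0.2 -0.6  1. ] w 32.1 xax [ 0.042  0.011 -0.999] yax [-0.977 -0.208 -0.043] q [-0.2   0.32 -0.55 -0.03 -0.66  0.43]
[[165 164 164 166 169 166 166 166 165 167 164 164 166 172 173 171 171 164 160 163 155 147 128 113 116 119  93  98]
 [163 163 162 166 168 165 168 170 170 168 166 168 164 161 166 159 146 113 107 107 101  96 103 100  98  99 101 105]
 [167 169 168 173 170 175 174 171 154 154 159 158 153 129 146 119 107 109 100  99 101 100 104 104 105 104 106 104]
 [171 174 178 175 154 162 160 147 129 121 137 124 129 138 129 133 135 136 115  98 105 107 105 102 104 110 108 108]
 [156 162 161 142  97 117 111 111 139 132 135 153 174 178 170 157 138 143 142 118 106 107 104 102 107 109 106 106]
 [109 117 117 100 101  92  98 119 133 127 157 193 195 200 198 190 144 138 146 141 101 104 106 107 110 100 111 107]
 [ 95  96  97  99  99 101 119 130 130 140 171 182 166 178 178 192 178 137 149 133  95  99 107 101 103 104 104 105]
 [101 101 106 105  99 126 153 127 125 161 187 153 183 181 173 173 191 126 143 138 107 1
[... 4504 characters left out ...]
  95  94]
 [ 94  93  94  94  89  81  57  41  33  25  18  14  15  15  18  22  25  47  75  88  91  92  93  90  93  92  95  95]
 [ 97  95  95  96  90  86  86  96 100  92  83  74  75  73  74  81  95  89  89  91  92  91  92  94  93  93  94  94]
 [ 94  94  96  95  89  79  68  65  65  76  88  94  93  90  88  78  65  72  84  90  92  93  94  93  95  92  94  95]
 [ 95  97  94  92  94  96  92  90  89  84  78  75  73  69  73  81  86  92  94  96  95  96  92  94  96  92  93  92]
 [ 96  93  95  93  93  92  92  94  93  92  92  94  95  92  97  94  95  96  95  94  93  96  94  95  94  93  93  96]
 [ 94  96  97  96  95  96  96  92  94  92  94  93  95  94  93  93  95  93  93  94  94  92  94  91  93  89  92  97]]
```

Emit:
jog_arm([
  {"dx": -0.5, "dy": 0, "dz": 0, "spin": 0, "hand": 1},
  {"dx": -2, "dy": 0, "dz": 0, "spin": 0, "hand": 1},
  {"dx": -3.2, "dy": 0, "dz": 0, "spin": 0, "hand": 1},
  {"dx": -3, "dy": 0, "dz": 0, "spin": 0, "hand": 1},
  {"dx": -0.3, "dy": -4, "dz": 2.2, "spin": 0, "hand": 1},
  {"dx": -0.2, "dy": -5, "dz": 3, "spin": 0, "hand": 1},
  {"dx": -0.2, "dy": -5, "dz": 3, "spin": 0, "hand": 1},
  {"dx": -0.2, "dy": -5, "dz": 3, "spin": 0, "hand": 1},
])

```text
time: 26.12
position: [613.0, -129.8, 107.4]
tool_rot: [-1.508, 1.525, 0.266]
contact_force: [-0.2, -0.6, -0.9]
width: 0.366
```

```bash
python3 g.py 660.4 -93 70
```

```text
t 26.12 pos [ 613.  -129.8  107.4] jaw -168.4 dxyz cm [ 3.99 -5.21  2.64] spin -0.001 F [-0.2 -0.6 -0.9] w 32.2 xax [ 0.044  0.012 -0.999] yax [-0.978 -0.201 -0.045] q [ 0.1   0.32 -0.25 -0.01 -0.96  0.11]
```

Emit:
jog_arm([
  {"dx": 0, "dy": -2.5, "dz": 1.3, "spin": 0, "hand": 1},
  {"dx": 0.5, "dy": -2.2, "dz": 1.1, "spin": 0, "hand": 1},
  {"dx": 1.2, "dy": -0.4, "dz": 0.2, "spin": 0, "hand": 1},
  {"dx": 1.5, "dy": 0, "dz": 0, "spin": 0, "hand": 1},
  {"dx": 0.8, "dy": 0, "dz": 0, "spin": 0, "hand": 1},
  {"dx": 0, "dy": 0, "dz": 0, "spin": 0, "hand": 1},
])

```text
time: 26.88
position: [661.3, -90.4, 66.1]
tool_rot: [-1.488, 1.527, 0.287]
contact_force: [0.8, 0.4, -1.5]
width: 0.36
```

```bash
python3 g.py 660.4 -93 12.3
```

```text
t 26.88 pos [661.3 -90.4  66.1] jaw -168.3 dxyz cm [ 5.37  0.37 -0.26] spin 0.0 F [ 0.8  0.4 -1.5] w 31.6 xax [ 0.042  0.012 -0.999] yax [-0.978 -0.203 -0.043] q [ 0.15  0.42 -0.2  -0.01 -0.91  0.06]
```

Emit:
jog_arm([
  {"dx": 1.2, "dy": 0.2, "dz": -0.15, "spin": 0, "hand": 1},
  {"dx": 1.3, "dy": 0.15, "dz": -0.1, "spin": 0, "hand": 1},
  {"dx": 1.2, "dy": 0, "dz": 0, "spin": 0, "hand": 1},
  {"dx": 0.8, "dy": 0, "dz": 0, "spin": 0, "hand": 1},
  {"dx": 0.3, "dy": 0, "dz": 0, "spin": 0, "hand": 1},
  {"dx": 0, "dy": 0, "dz": 0, "spin": 0, "hand": 1},
])

```text
time: 27.62
position: [660.0, -94.1, 15.1]
tool_rot: [-1.493, 1.527, 0.282]
contact_force: [-0.3, 0.8, -1.4]
width: 0.366
```

```bash
python3 g.py 660.4 -93 12.3; python3 -c "
from m import *
np.set_printoptions(linewidth=250,threshold=99999)
c=cap('side');s=cv2.cvtColor(c['pixels'],cv2.COLOR_RGB2GRAY);print(s[156:196:2,194:232])
print(proj(c,[[657.7,-93.2,z] for z in (20,40,60,100)]).round(1).tolist())"
```

```text
t 27.62 pos [660.  -94.1  15.1] jaw -168.3 dxyz cm [ 0.28 -0.05  0.09] spin -0.001 F [-0.3  0.8 -1.4] w 32.2 xax [ 0.042  0.012 -0.999] yax [-0.978 -0.202 -0.044] q [ 0.15  0.47 -0.25 -0.01 -0.81  0.06]
[[130 119 115 113 113 115 113 106  74  61 101 115 111 109 110 114 116 117 115 111 107 102  98  97 109  92  57  48  83 109 115 115 118 116 115 121 136 180]
 [142 122 119 116 117 116 116 107  74  52  72  95 108 109 113 114 116 118 117 111 108 103  99  96  90  73  44  42  76 106 114 115 115 115 117 123 147 187]
 [163 131 117 114 116 116 115 109  81  55  69  84  94  97 101 105 109 112 108 107  98  94  97  90  90  84  54  43  77 105 115 117 118 116 116 131 164 195]
 [174 139 120 116 115 116 117 108  82  46  29  45  66  82  88  83  84  87  82  87  85  89  83  64  43  30  18  39  81 107 114 115 117 115 122 151 188 206]
 [195 158 128 117 116 116 114 104  72  34  15  12  13  13  20  17  27  30  29  26  26  19  14   7  11  10  16  45  95 112 114 116 114 118 130 166 194 204]
 [202 175 139 119 116 115 112  95  58  27  10   9   8  12   7  15  17  15   7  14  11  10  15  14  11  16  17  48  99 123 
[... 1568 characters left out ...]
5 164 178 181]
 [142  90  57  47  48  57  83 117 138 143 114  77  69  77  85  93  95  94  96  96  97  88  82  82  80  62  50  78 118 119  87  58  47  51  67  90  99 102]
 [ 97  75  52  50  53  77 124 147 151 151 135  85  34  18  26  31  43  44  46  45  40  37  31  25  18  12  24  74 125 139 108  67  48  49  63  87  99 103]
 [ 98  77  56  48  52  79 122 146 152 150 140  88  36  10  15  12  11  12  11  11  11   9  11   9  13  10  22  60 116 120  85  56  49  46  51  71  94 102]
 [ 96  79  53  48  47  53  77 109 133 145 139  93  38  16  11  11  14  14  12  12  15  10  12   9   8  14  19  42  75  70  54  47  51  46  48  67  90 102]]
[[211.8, 186.7], [211.4, 178.3], [211.0, 169.8], [210.2, 152.1]]
```

Emit:
jog_arm([
  {"dx": 0.12, "dy": -0.13, "dz": 0.1, "spin": 0, "hand": 1},
  {"dx": 0.1, "dy": 0, "dz": 0, "spin": 0, "hand": 1},
  {"dx": 0, "dy": 0, "dz": 0, "spin": 0, "hand": 1},
])

```text
time: 28.05
position: [662.1, -92.5, 14.1]
tool_rot: [-1.502, 1.525, 0.273]
contact_force: [-0.8, 0.1, -0.4]
width: 0.361
```

```bash
python3 g.py 661.2 -93 12.3
```

```text
t 28.05 pos [662.1 -92.5  14.1] jaw -168.3 dxyz cm [ 0.17  0.1  -0.03] spin -0.0 F [-0.8  0.1 -0.4] w 31.7 xax [ 0.044  0.012 -0.999] yax [-0.978 -0.202 -0.046] q [ 0.15  0.48 -0.25 -0.01 -0.8   0.06]
```

Emit:
jog_arm([
  {"dx": 0.12, "dy": 0.06, "dz": 0, "spin": 0, "hand": 1},
  {"dx": 0.1, "dy": 0, "dz": 0, "spin": 0, "hand": 1},
  {"dx": 0.05, "dy": 0, "dz": 0, "spin": 0, "hand": 1},
])

```text
time: 28.42
position: [661.8, -92.7, 12.2]
tool_rot: [-1.511, 1.524, 0.264]
contact_force: [-1.8, 0.2, 4.7]
width: 0.362
```

Contact at 4.7 N. Releasing A.

Emit:
jog_arm([
  {"dx": -0.03, "dy": 0, "dz": 0, "spin": 0, "hand": 0.2},
  {"dx": 0, "dy": 0, "dz": 0, "spin": 0, "hand": 0},
  {"dx": 0, "dy": 0, "dz": 0, "spin": 0, "hand": -0.4},
  {"dx": 0, "dy": 0, "dz": 0, "spin": 0, "hand": -0.4},
  {"dx": -1, "dy": 0, "dz": 0, "spin": 0, "hand": -0.4},
  {"dx": -4, "dy": 0, "dz": 0, "spin": 0, "hand": -1},
  {"dx": -4, "dy": 0, "dz": 0, "spin": 0, "hand": -1},
  {"dx": -2, "dy": 0, "dz": 0, "spin": 0, "hand": -1},
])

```text
time: 29.42
position: [656.0, -94.3, 125.2]
tool_rot: [-1.508, 1.527, 0.267]
contact_force: [-0.2, -0.3, 0.3]
width: 0.97
```

```bash
python3 g.py 450 -86 40
```

```text
t 29.43 pos [656.  -94.3 125.2] jaw -168.3 dxyz cm [ 7.65 20.35  4.97] spin -0.0 F [-0.2 -0.3  0.3] w 85.4 xax [ 0.042  0.011 -0.999] yax [-0.978 -0.203 -0.044] q [ 0.15  0.36 -0.14 -0.01 -1.02  0.06]
```

Emit:
jog_arm([
  {"dx": 0.5, "dy": 3, "dz": 0.8, "spin": 0, "hand": -1},
  {"dx": 1.5, "dy": 4.5, "dz": 1.1, "spin": 0, "hand": -1},
  {"dx": 1.5, "dy": 4.5, "dz": 1.1, "spin": 0, "hand": -1},
  {"dx": 1.5, "dy": 4.5, "dz": 1.1, "spin": 0, "hand": -1},
  {"dx": 1.5, "dy": 3, "dz": 0.8, "spin": 0, "hand": -1},
  {"dx": 1.0, "dy": 0.8, "dz": 0.1, "spin": 0, "hand": -1},
  {"dx": 0, "dy": 0, "dz": 0, "spin": 0, "hand": -1},
])

```text
time: 30.3
position: [449.5, -85.7, 46.1]
tool_rot: [-1.555, 1.513, 0.221]
contact_force: [1.4, -0.1, -0.0]
width: 1.002
```

```bash
python3 g.py 450.6 -86 -29; python3 -c "
from m import *
np.set_printoptions(linewidth=250,threshold=99999)
t=cap('top');g=cv2.cvtColor(t['pixels'],cv2.COLOR_RGB2GRAY);print(g[142:172,310:340])
print(proj(t,[[657.7,-93.2,97]]))"
```

```text
t 30.3 pos [449.5 -85.7  46.1] jaw -168.2 dxyz cm [ 7.5   0.33 -0.06] spin 0.001 F [ 1.4 -0.1 -0. ] w 88.2 xax [ 0.056  0.013 -0.998] yax [-0.977 -0.203 -0.057] q [ 0.25  0.12 -0.69  0.   -0.7  -0.04]
[[155 159 155 151 152 154 159 154 157 156 159 161 147 126 114 123 142 151 145 130 140 144 101 109 111  88 100 102  95 100]
 [157 164 155 150 151 156 156 156 162 160 165 154 119 118 125 160 186 191 185 161 138 128 119  99  94  96  97  98  98  99]
 [161 163 161 157 161 160 160 160 154 153 151 127 121 128 167 191 189 189 193 194 167 130 133 115  93  99 102 102 102  98]
 [162 158 157 146 149 148 145 142 117 108 123 120 117 144 193 192 168 167 179 193 181 138 133 134 117  98 101 104 102  97]
 [151 148 130 104 104 102  95  89  93  99 125 124 119 143 187 193 167 170 169 178 188 154 132 133 129  98 104 103 101 103]
 [104 109  93  97  98  93  96  94  91 108 130 124 118 135 177 192 161 160 168 187 179 139 134 136 122  93  96  99  98 102]
 [ 90  94  92  95  97  99  98  94  92 108 134 124 123 131 160 182 166 171 176 185 165 134 137 149 150  97 100 102 102 103]
 [ 97 100  98 101  98  94  96 135 152 
[... 2121 characters left out ...]
6 209 206 195 183 153  92 103 100 101 103 100 105 105]
 [ 97 100  99  99 103  99  98  97  84 108 164 177 191 194 196 195 197 193 181 132  87  93 101 100 101 105 101  99 103 106]
 [101 104 103 100 103 105 108 105 101  97  95  89  93 118 134 134 130 110  89  94 102 104 101 105 105 105 109 110 104  98]
 [103  99 101 105 102 104 102 101 101 102 100 103  97  94  98  91  97  96 104  99 103 108 109 104 103  92  88  81  69  63]
 [104 104 101 104 100 103 100 101 103 105 105 102 100  99 102 102 104 106 105 101  93  94  85  77  66  62  64  65  89 109]
 [104  99 102 100 101  99 104 103 101 102 105 106 103 108 102  97  98  88  78  68  58  53  66  88 106 118 134 138 155 165]]
[[327.43694101 146.52671189]]
```

Emit:
jog_arm([
  {"dx": 1.2, "dy": 0.15, "dz": 0, "spin": 0, "hand": -1},
  {"dx": 1.2, "dy": 0.15, "dz": 0, "spin": 0, "hand": -1},
  {"dx": 1.2, "dy": 0, "dz": 0, "spin": 0, "hand": -1},
  {"dx": 1.2, "dy": 0, "dz": 0, "spin": 0, "hand": -1},
  {"dx": 1.0, "dy": 0, "dz": 0, "spin": 0, "hand": -1},
  {"dx": 0.5, "dy": 0, "dz": 0, "spin": 0, "hand": -1},
  {"dx": 0, "dy": 0, "dz": 0, "spin": 0, "hand": -1},
])

```text
time: 31.22
position: [453.6, -85.4, -21.3]
tool_rot: [-1.565, 1.513, 0.211]
contact_force: [-1.1, 0.5, 0.1]
width: 1.0
```

```bash
python3 g.py 450.6 -86 -29; python3 -c "
from m import *
c=cap('side')
cv2.imwrite('pics/d12.png',cv2.resize(c['pixels'][140:230,255:375],(800,600))[:,:,::-1])"
```

```text
t 31.23 pos [453.6 -85.4 -21.3] jaw -168.2 dxyz cm [ 0.75  0.35 -0.  ] spin 0.001 F [-1.1  0.5  0.1] w 88.0 xax [ 0.056  0.012 -0.998] yax [-0.977 -0.203 -0.058] q [ 0.24  0.25 -0.76  0.   -0.51 -0.04]
```

View pics/d12.png

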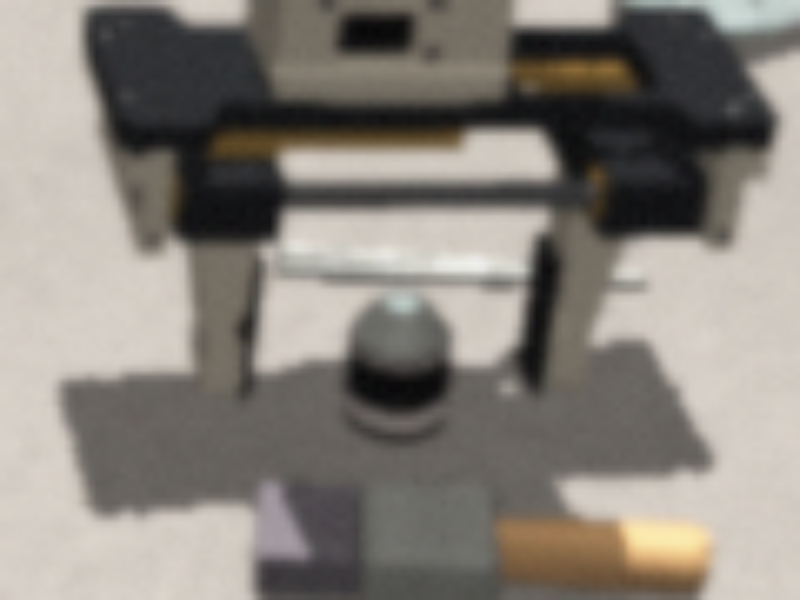

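Emit:
jog_arm([
  {"dx": 0.35, "dy": 0.05, "dz": 0, "spin": 0, "hand": -1},
  {"dx": 0.2, "dy": 0, "dz": 0, "spin": 0, "hand": 0.2},
  {"dx": 0, "dy": 0, "dz": 0, "spin": 0, "hand": 0.2},
  {"dx": 0, "dy": 0, "dz": 0, "spin": 0, "hand": 1},
  {"dx": 0, "dy": 0, "dz": 0, "spin": 0, "hand": 1},
  {"dx": 0, "dy": 0, "dz": 0, "spin": 0, "hand": 1},
  {"dx": 0, "dy": 0, "dz": 0, "spin": 0, "hand": 1},
  {"dx": 0, "dy": 0, "dz": 0, "spin": 0, "hand": 1},
], squeeze=15)

```text
time: 32.28
position: [454.3, -85.2, -25.7]
tool_rot: [-1.565, 1.51, 0.211]
contact_force: [-0.0, 0.9, 0.8]
width: 0.363
```

Emit:
jog_arm([
  {"dx": 0, "dy": 0, "dz": 0, "spin": 0, "hand": 1},
  {"dx": 0, "dy": 0, "dz": 0, "spin": 0, "hand": 1},
])

```text
time: 32.52
position: [454.3, -85.2, -25.7]
tool_rot: [-1.565, 1.51, 0.211]
contact_force: [-0.4, 0.1, 0.2]
width: 0.367
```

```bash
python3 g.py 616.6 121 60
```

```text
t 32.52 pos [454.3 -85.2 -25.7] jaw -168.2 dxyz cm [ -7.33 -20.57  16.88] spin 0.001 F [-0.4  0.1  0.2] w 32.3 xax [ 0.059  0.013 -0.998] yax [-0.977 -0.204 -0.061] q [ 0.24  0.25 -0.76  0.   -0.49 -0.04]
```

Emit:
jog_arm([
  {"dx": -0.5, "dy": 0, "dz": 0, "spin": 0, "hand": 1},
  {"dx": -2, "dy": 0, "dz": 0, "spin": 0, "hand": 1},
  {"dx": -3, "dy": 0, "dz": 0, "spin": 0, "hand": 1},
  {"dx": -2.5, "dy": -3, "dz": 2.5, "spin": 0, "hand": 1},
  {"dx": -0.2, "dy": -4.2, "dz": 3.5, "spin": 0, "hand": 1},
  {"dx": -0.2, "dy": -4.2, "dz": 3.5, "spin": 0, "hand": 1},
  {"dx": -0.2, "dy": -4.2, "dz": 3.5, "spin": 0, "hand": 1},
  {"dx": -0.2, "dy": -2.5, "dz": 2, "spin": 0, "hand": 1},
])

```text
time: 33.52
position: [597.2, 101.0, 78.3]
tool_rot: [-1.542, 1.51, 0.23]
contact_force: [-0.4, -0.7, -1.1]
width: 0.366
```

```bash
python3 g.py 620.4 119.8 10
```

```text
t 33.52 pos [597.2 101.   78.3] jaw -168.5 dxyz cm [ 6.98 -2.23  1.37] spin -0.003 F [-0.4 -0.7 -1.1] w 32.2 xax [ 0.059  0.014 -0.998] yax [-0.978 -0.2   -0.061] q [ 0.5   0.3  -0.36  0.02 -0.85 -0.31]
```

Emit:
jog_arm([
  {"dx": 0.3, "dy": -1.2, "dz": 0.8, "spin": -0.003, "hand": 1},
  {"dx": 1.0, "dy": -1.0, "dz": 0.55, "spin": 0, "hand": 1},
  {"dx": 1.3, "dy": 0, "dz": 0, "spin": 0, "hand": 1},
  {"dx": 1.3, "dy": 0, "dz": 0, "spin": 0, "hand": 1},
  {"dx": 1.3, "dy": 0, "dz": 0, "spin": 0, "hand": 1},
  {"dx": 1.0, "dy": 0, "dz": 0, "spin": 0, "hand": 1},
  {"dx": 0, "dy": 0, "dz": 0, "spin": 0, "hand": 1},
])

```text
time: 34.4
position: [617.7, 118.0, 11.7]
tool_rot: [-1.554, 1.515, 0.22]
contact_force: [-0.2, 0.1, -0.6]
width: 0.365
```

```bash
python3 g.py 620.4 119.8 -10.7
```

```text
t 34.4 pos [617.7 118.   11.7] jaw -168.4 dxyz cm [ 2.25 -0.17  0.12] spin -0.001 F [-0.2  0.1 -0.6] w 32.1 xax [ 0.055  0.012 -0.998] yax [-0.978 -0.201 -0.056] q [ 0.51  0.42 -0.37  0.02 -0.73 -0.32]
```

Emit:
jog_arm([
  {"dx": 0.8, "dy": -0.2, "dz": 0.15, "spin": 0, "hand": 1},
  {"dx": 0.7, "dy": -0.1, "dz": 0, "spin": 0, "hand": 1},
  {"dx": 0.3, "dy": 0, "dz": 0, "spin": 0, "hand": 1},
  {"dx": 0, "dy": 0, "dz": 0, "spin": 0, "hand": 1},
])

```text
time: 34.9
position: [622.4, 120.8, -6.4]
tool_rot: [-1.549, 1.513, 0.225]
contact_force: [-0.4, -0.6, -1.3]
width: 0.364
```

```bash
python3 g.py 620.4 119.8 -10.7; python3 -c "
from m import *
np.set_printoptions(linewidth=250,threshold=99999)
c=cap('side');s=cv2.cvtColor(c['pixels'],cv2.COLOR_RGB2GRAY);print(s[228:268,200:238])
print(proj(c,[[613.8,118.8,z] for z in (15,20,30,40)]).round(1).tolist())"
```

```text
t 34.9 pos [622.4 120.8  -6.4] jaw -168.4 dxyz cm [ 0.42  0.24 -0.06] spin -0.001 F [-0.4 -0.6 -1.3] w 32.0 xax [ 0.056  0.013 -0.998] yax [-0.978 -0.201 -0.058] q [ 0.51  0.45 -0.37  0.03 -0.7  -0.33]
[[124 123 124 126 117  91  53  54  67  67  58  47  45  43  38  45  50  61  78  94  96 103 144 229 249 242 171  68  54  98 124 130 135 134 132 133 133 133]
 [131 131 131 131 123  93  57  60  95 107  99  94  92  87  91  95  99 107 122 124 116 110 161 243 252 244 171  68  52  94 121 132 133 133 129 131 132 132]
 [133 132 132 131 126  92  54  57  95 117 122 125 126 134 148 155 156 152 145 133 115 106 178 247 253 245 171  68  52  99 123 133 132 131 134 133 133 136]
 [132 134 133 132 123  95  55  52  85 100 116 124 137 159 192 204 204 196 175 142 112 133 220 250 253 244 168  65  54 103 125 134 134 134 131 132 131 139]
 [132 131 134 132 124  94  59  71  99  98  94 114 139 182 215 229 229 224 205 163 124 157 234 251 253 241 157  61  55 102 130 134 133 133 134 132 132 148]
 [132 134 133 131 125  90  68 112 139 129 108 115 142 183 214 225 227 221 199 158 125 138 202 244 250 230 137  50  54 106 1
[... 4667 characters left out ...]
3  56  55  52]
 [ 61  56  57  54  57  56  58  57  56  55  61  64  72  82  84  90 103 106 103 104  96  92  92  86  77  64  58  57  53  55  56  57  59  55  55  55  55  56]
 [ 67  57  55  57  58  57  56  57  54  56  56  55  56  59  58  61  65  67  68  67  62  60  61  62  60  60  55  55  55  57  56  58  58  57  57  56  54  54]
 [ 66  56  55  56  56  56  58  57  56  57  57  54  55  54  54  55  59  56  56  55  58  57  59  58  59  54  56  53  57  57  56  56  55  58  56  55  52  53]
 [ 71  58  58  56  57  56  56  55  54  57  57  54  56  55  55  54  58  54  54  55  55  59  57  55  55  53  56  54  52  54  59  57  59  59  58  56  51  53]]
[[219.5, 252.2], [219.4, 249.9], [219.2, 245.3], [219.0, 240.6]]
```

Emit:
jog_arm([
  {"dx": 0.1, "dy": 0.38, "dz": 0.08, "spin": 0, "hand": 1},
  {"dx": 0.1, "dy": 0, "dz": 0, "spin": 0, "hand": 1},
  {"dx": 0, "dy": 0, "dz": 0, "spin": 0, "hand": 1},
])

```text
time: 35.33
position: [618.7, 121.1, -8.0]
tool_rot: [-1.545, 1.512, 0.23]
contact_force: [0.0, -0.2, -0.8]
width: 0.365
```

```bash
python3 g.py 618.5 120.8 -10.7
```

```text
t 35.33 pos [618.7 121.1  -8. ] jaw -168.3 dxyz cm [ 0.27  0.04 -0.02] spin -0.001 F [ 0.  -0.2 -0.8] w 32.1 xax [ 0.057  0.013 -0.998] yax [-0.978 -0.202 -0.059] q [ 0.51  0.44 -0.39  0.03 -0.69 -0.33]
```

Emit:
jog_arm([
  {"dx": 0.12, "dy": 0.03, "dz": 0, "spin": 0, "hand": 1},
  {"dx": 0.12, "dy": 0, "dz": 0, "spin": 0, "hand": 1},
  {"dx": 0.06, "dy": 0, "dz": 0, "spin": 0, "hand": 1},
])

```text
time: 35.7
position: [618.7, 121.1, -10.7]
tool_rot: [-1.544, 1.512, 0.231]
contact_force: [-2.2, 0.7, 5.7]
width: 0.364
```

Emit:
jog_arm([
  {"dx": -0.03, "dy": 0, "dz": 0, "spin": 0, "hand": 0.2},
  {"dx": 0, "dy": 0, "dz": 0, "spin": 0, "hand": 0},
  {"dx": 0, "dy": 0, "dz": 0, "spin": 0, "hand": -0.4},
  {"dx": 0, "dy": 0, "dz": 0, "spin": 0, "hand": -0.4},
  {"dx": -1, "dy": 0, "dz": 0, "spin": 0, "hand": -0.4},
  {"dx": -4, "dy": 0, "dz": 0, "spin": 0, "hand": -1},
  {"dx": -5, "dy": 0, "dz": 0, "spin": 0, "hand": -1},
  {"dx": -3, "dy": 3, "dz": 0, "spin": 0, "hand": -1},
])

```text
time: 36.7
position: [581.6, 112.8, 120.3]
tool_rot: [-1.574, 1.515, 0.2]
contact_force: [-0.6, 1.1, -0.4]
width: 0.97
```

Emit:
jog_arm([
  {"dx": 0, "dy": 5, "dz": 3, "spin": 0, "hand": -1},
  {"dx": 0, "dy": 5, "dz": 5, "spin": 0, "hand": -1},
  {"dx": 0, "dy": 5, "dz": 5, "spin": 0, "hand": -1},
  {"dx": 0, "dy": 0, "dz": 5, "spin": 0, "hand": -1},
  {"dx": 0, "dy": 0, "dz": 0, "spin": 0, "hand": -1},
])

```text
time: 37.33
position: [408.8, 254.2, 119.9]
tool_rot: [-1.47, 1.503, 0.303]
contact_force: [-0.4, -1.0, -0.6]
width: 0.998
```

```bash
python3 g.py 637.7 46 70
python3 - <<'E'
from m import *
t=cap('top','tfin.png');c=cap('side','sfin.png')
g=cv2.cvtColor(t['pixels'],cv2.COLOR_RGB2GRAY).astype(float)
for n,p,h,w in(('B',(613.8,118.8),40,5),('D',(629.1,45),54,5),('C',(643.1,-23.4),68,5),('A',(657.7,-93.2),82,5)):
    u,v=proj(t,[[*p,15+h]])[0];ui,vi=int(round(u)),int(round(v))
    for _ in range(3):
        y,x=np.mgrid[vi-w:vi+w+1,ui-w:ui+w+1];r=((x-ui)**2+(y-vi)**2<=22);k=np.clip(g[y,x]-148,0,None)*r;q=np.array([(x*k).sum(),(y*k).sum()])/k.sum();ui,vi=np.round(q).astype(int)
    print(n,(u.round(1),v.round(1)),q.round(1),(ray(t,*q,15+h)[:2]-p).round(1))
a=cv2.resize(c['pixels'][150:270,180:250],(350,600));b=cv2.resize(t['pixels'][130:200,215:360],(450,217))
im=np.zeros((600,800,3),np.uint8);im[:,:350]=a;im[:217,350:]=b
cv2.imwrite('pics/fin.png',im[:,:,::-1])
E
```

```text
t 37.33 pos [408.8 254.2 119.9] jaw -168.4 dxyz cm [  6.04 -17.87 -25.03] spin -0.002 F [-0.4 -1.  -0.6] w 87.8 xax [ 0.065  0.02  -0.998] yax [-0.977 -0.2   -0.068] q [ 1.01  0.06 -0.58  0.06 -0.88 -0.84]
B (np.float64(232.9), np.float64(172.6)) [232.8 172.2] [0.8 0.3]
D (np.float64(264.9), np.float64(163.8)) [265.6 162.3] [ 3.5 -1.4]
C (np.float64(295.4), np.float64(155.4)) [295.4 155.5] [-0.2  0.1]
A (np.float64(327.4), np.float64(146.5)) [327.  145.7] [1.9 0.9]
```

View pics/fin.png

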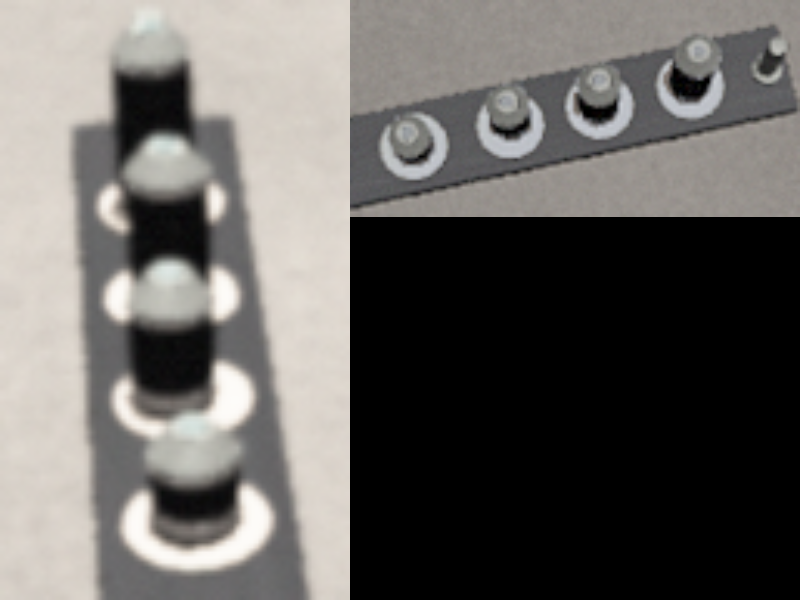

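All four stand in the right order. Offsets from the pad centres: B 0.8 mm, C 0.2, A 2.1 and D 3.8. There is time, so I'll re-centre D.

Emit:
jog_arm([
  {"dx": 0, "dy": -2, "dz": -3, "spin": 0, "hand": -1},
  {"dx": 0, "dy": -3.5, "dz": -5, "spin": 0, "hand": -1},
  {"dx": 0.2, "dy": -3.5, "dz": -5, "spin": 0, "hand": -1},
  {"dx": 0.3, "dy": -3.5, "dz": -5, "spin": 0, "hand": -1},
  {"dx": 0.5, "dy": -3, "dz": -4, "spin": 0, "hand": -1},
  {"dx": 0.5, "dy": -2, "dz": -2.5, "spin": 0, "hand": -1},
  {"dx": 0, "dy": 0, "dz": 0, "spin": 0, "hand": -1},
])

```text
time: 38.3
position: [636.3, 31.7, 115.0]
tool_rot: [-1.474, 1.504, 0.29]
contact_force: [-0.7, -0.2, 0.4]
width: 1.002
```

```bash
python3 g.py 637 45.6 -3
```

```text
t 38.3 pos [636.3  31.7 115. ] jaw -169.0 dxyz cm [11.81  0.44  1.28] spin -0.012 F [-0.7 -0.2  0.4] w 88.2 xax [ 0.064  0.019 -0.998] yax [-0.979 -0.191 -0.066] q [ 0.36  0.31 -0.24  0.01 -0.95 -0.17]
```

Emit:
jog_arm([
  {"dx": 0.5, "dy": 0.1, "dz": 0.8, "spin": -0.012, "hand": -1},
  {"dx": 1.0, "dy": 0.1, "dz": 0.5, "spin": 0, "hand": -1},
  {"dx": 1.4, "dy": 0.1, "dz": 0, "spin": 0, "hand": -1},
  {"dx": 1.4, "dy": 0.1, "dz": 0, "spin": 0, "hand": -1},
  {"dx": 0, "dy": 0, "dz": 0, "spin": 0, "hand": -1},
])

```text
time: 38.92
position: [629.4, 45.8, 68.6]
tool_rot: [-1.478, 1.506, 0.3]
contact_force: [-0.8, 0.2, -1.8]
width: 1.003
```

```bash
python3 g.py 637 45.6 -3
```

```text
t 38.92 pos [629.4  45.8  68.6] jaw -168.2 dxyz cm [ 7.19 -0.28 -0.21] spin 0.002 F [-0.8  0.2 -1.8] w 88.3 xax [ 0.062  0.019 -0.998] yax [-0.977 -0.204 -0.064] q [ 0.39  0.35 -0.31  0.01 -0.85 -0.18]
```

Emit:
jog_arm([
  {"dx": 1.2, "dy": -0.15, "dz": -0.1, "spin": 0, "hand": -1},
  {"dx": 1.2, "dy": -0.13, "dz": -0.1, "spin": 0, "hand": -1},
  {"dx": 1.2, "dy": 0, "dz": 0, "spin": 0, "hand": -1},
  {"dx": 1.2, "dy": 0, "dz": 0, "spin": 0, "hand": -1},
  {"dx": 1.2, "dy": 0, "dz": 0, "spin": 0, "hand": -1},
  {"dx": 0.8, "dy": 0, "dz": 0, "spin": 0, "hand": -1},
  {"dx": 0, "dy": 0, "dz": 0, "spin": 0, "hand": -1},
])

```text
time: 39.8
position: [637.5, 45.6, -4.3]
tool_rot: [-1.481, 1.507, 0.297]
contact_force: [0.7, 0.5, 1.0]
width: 1.002
```

```bash
python3 g.py 637 45.6 -3; python3 -c "
from m import *
c=cap('side');s=cv2.cvtColor(c['pixels'],cv2.COLOR_RGB2GRAY);np.set_printoptions(linewidth=350,threshold=99999)
print(s[206:234:2,180:250])"
```

```text
t 39.8 pos [637.5  45.6  -4.3] jaw -168.2 dxyz cm [-0.13  0.04  0.01] spin 0.002 F [0.7 0.5 1. ] w 88.2 xax [ 0.061  0.019 -0.998] yax [-0.977 -0.204 -0.064] q [ 0.38  0.45 -0.36  0.01 -0.7  -0.18]
[[130 124 125 126 125 126 123 112  76  99 184 218 223 223 220 212 160 117 107 109 117 156 220 246 250 237 169 103 102 110 125 137 149 156 153 138 123 113  98  88  75 107 206 248 252 250 230 164 119 108 117 153 203 222 226 227 220 184 109  45  39  84 117 125 125 126 125 123 130 154]
 [136 125 122 125 126 124 123 113  75  95 184 217 223 223 223 211 162 117 108 108 148 226 250 252 250 222 150 118 117 118 124 125 128 132 127 121 116 109 108 103  96 122 199 247 253 253 249 218 144 112 112 140 196 218 223 225 220 184 113  43  45  93 118 125 125 125 125 128 142 181]
 [152 129 127 125 127 126 124 110  72  95 185 218 225 226 225 212 166 119 107 110 158 236 251 252 243 190 129 120 122 123 127 128 131 129 127 123 117 113 109 106 100 114 184 246 252 252 248 207 132 109 107 129 187 217 225 224 216 167  92  35  51 103 122 124 123 125 126 130 158 202]
 [174 138 124 126 125 125 115  89  58  95 185 219 226
[... 2360 characters left out ...]
  52  65  81  88  94 106 135 157 163 164 163 164 147 105  65  52  50  60  88 108 120 124 119 115 113 111 111 110 110 112 112 114 114]
 [111 113 109 111 109 109 109 109 108 109 107 106 107 108 111 110 104  84  64  56  50  57  89 137 157 158 135 109 105 113 119 119 120 119 115 117 120 119 117 108 100  91 108 146 162 164 164 164 162 149 103  64  52  52  55  73 112 156 166 139 117 110 112 111 110 109 107 111 108 110]
 [111 111 109 111 107 108 111 113 108 108 108 106 108 112 110 111 101  83  60  54  52  55  72 114 151 163 160 143 119 100  83  79  87  89  88  93 108 120 121 115 114 136 152 160 163 162 162 161 148 115  76  53  51  51  55  74  95 107 112 109 109 111 112 111 111 113 112 111 110 111]]
```

Emit:
jog_arm([
  {"dx": 0, "dy": 0, "dz": 0, "spin": 0, "hand": 0.2},
  {"dx": 0, "dy": 0, "dz": 0, "spin": 0, "hand": 0.2},
  {"dx": 0, "dy": 0, "dz": 0, "spin": 0, "hand": 1},
  {"dx": 0, "dy": 0, "dz": 0, "spin": 0, "hand": 1},
  {"dx": 0, "dy": 0, "dz": 0, "spin": 0, "hand": 1},
  {"dx": 0, "dy": 0, "dz": 0, "spin": 0, "hand": 1},
  {"dx": 0, "dy": 0, "dz": 0, "spin": 0, "hand": 1},
  {"dx": 0, "dy": 0, "dz": 0, "spin": 0, "hand": 1},
], squeeze=15)

```text
time: 40.85
position: [638.6, 46.0, -1.9]
tool_rot: [-1.481, 1.503, 0.297]
contact_force: [-0.1, -0.2, 1.9]
width: 0.369
```

Emit:
jog_arm([
  {"dx": 0, "dy": 0, "dz": 0, "spin": 0, "hand": 1},
  {"dx": -0.3, "dy": 0, "dz": 0, "spin": 0, "hand": 1},
  {"dx": -0.3, "dy": 0, "dz": 0, "spin": 0, "hand": 1},
  {"dx": 0, "dy": 0, "dz": 0, "spin": 0, "hand": 1},
])

```text
time: 41.35
position: [638.0, 45.8, 4.0]
tool_rot: [-1.479, 1.504, 0.299]
contact_force: [-0.7, -0.3, -1.6]
width: 0.371
```

Emit:
jog_arm([
  {"dx": 0, "dy": 0.28, "dz": 0.2, "spin": 0, "hand": 1},
  {"dx": 0.2, "dy": 0, "dz": 0, "spin": 0, "hand": 1},
  {"dx": 0, "dy": 0, "dz": 0, "spin": 0, "hand": 1},
])

```text
time: 41.72
position: [634.4, 47.3, 1.5]
tool_rot: [-1.478, 1.504, 0.3]
contact_force: [0.5, -0.8, -0.3]
width: 0.364
```

```bash
python3 g.py 635.1 47.3 -1.9
```

```text
t 41.73 pos [634.4  47.3   1.5] jaw -168.2 dxyz cm [ 0.34 -0.04 -0.02] spin 0.002 F [ 0.5 -0.8 -0.3] w 32.1 xax [ 0.063  0.02  -0.998] yax [-0.977 -0.205 -0.066] q [ 0.38  0.44 -0.36  0.01 -0.71 -0.18]
```

Emit:
jog_arm([
  {"dx": 0.15, "dy": -0.03, "dz": 0, "spin": 0, "hand": 1},
  {"dx": 0.12, "dy": 0, "dz": 0, "spin": 0, "hand": 1},
  {"dx": 0.07, "dy": 0, "dz": 0, "spin": 0, "hand": 1},
])

```text
time: 42.1
position: [635.2, 47.5, -2.0]
tool_rot: [-1.48, 1.504, 0.298]
contact_force: [-2.8, 0.6, 4.3]
width: 0.371
```

Emit:
jog_arm([
  {"dx": -0.03, "dy": 0, "dz": 0, "spin": 0, "hand": 0.2},
  {"dx": 0, "dy": 0, "dz": 0, "spin": 0, "hand": 0},
  {"dx": 0, "dy": 0, "dz": 0, "spin": 0, "hand": -0.4},
  {"dx": 0, "dy": 0, "dz": 0, "spin": 0, "hand": -0.4},
  {"dx": -1, "dy": 0, "dz": 0, "spin": 0, "hand": -0.4},
  {"dx": -4, "dy": 0, "dz": 0, "spin": 0, "hand": -1},
  {"dx": -4.5, "dy": 0, "dz": 0, "spin": 0, "hand": -1},
  {"dx": -3, "dy": 3, "dz": 0, "spin": 0, "hand": -1},
])

```text
time: 43.1
position: [597.7, 38.6, 123.9]
tool_rot: [-1.494, 1.508, 0.284]
contact_force: [0.2, -0.3, 0.6]
width: 0.966
```

Emit:
jog_arm([
  {"dx": -0.5, "dy": 3, "dz": 2, "spin": 0, "hand": -1},
  {"dx": 0, "dy": 5, "dz": 5, "spin": 0, "hand": -1},
  {"dx": 0, "dy": 5, "dz": 5, "spin": 0, "hand": -1},
  {"dx": 0, "dy": 3, "dz": 5, "spin": 0, "hand": -1},
  {"dx": 0, "dy": 0, "dz": 5, "spin": 0, "hand": -1},
  {"dx": 0, "dy": 0, "dz": 0, "spin": 0, "hand": -1},
])

```text
time: 43.85
position: [405.4, 217.3, 128.5]
tool_rot: [-1.429, 1.493, 0.347]
contact_force: [-0.2, 0.7, -0.9]
width: 1.001
```

```bash
python3 g.py 637.7 46 70
python3 - <<'E'
from m import *
t=cap('top','tfin2.png');c=cap('side')
g=cv2.cvtColor(t['pixels'],cv2.COLOR_RGB2GRAY).astype(float)
for n,p,h,w in(('B',(613.8,118.8),40,5),('D',(629.1,45),54,5),('C',(643.1,-23.4),68,5),('A',(657.7,-93.2),82,5)):
    u,v=proj(t,[[*p,15+h]])[0];ui,vi=int(round(u)),int(round(v))
    for _ in range(3):
        y,x=np.mgrid[vi-w:vi+w+1,ui-w:ui+w+1];r=((x-ui)**2+(y-vi)**2<=22);k=np.clip(g[y,x]-148,0,None)*r;q=np.array([(x*k).sum(),(y*k).sum()])/k.sum();ui,vi=np.round(q).astype(int)
    print(n,(u.round(1),v.round(1)),q.round(1),(ray(t,*q,15+h)[:2]-p).round(1))
a=cv2.imread('pics/sfin.png',0).astype(int);b=cv2.cvtColor(c['pixels'],cv2.COLOR_RGB2GRAY).astype(int)
d=np.abs(a-b)[150:270,190:240]>25;ys=np.nonzero(d);print('side change near rail',d.sum(),ys[0].min()+150 if d.any() else 0,ys[0].max()+150 if d.any() else 0)
E
```

```text
t 43.85 pos [405.4 217.3 128.5] jaw -168.2 dxyz cm [  7.08 -18.74 -21.58] spin 0.001 F [-0.2  0.7 -0.9] w 88.1 xax [ 0.073  0.027 -0.997] yax [-0.976 -0.203 -0.077] q [ 0.97 -0.   -0.62  0.06 -0.89 -0.8 ]
B (np.float64(232.9), np.float64(172.6)) [232.8 172.3] [0.7 0.2]
D (np.float64(264.9), np.float64(163.8)) [264.4 163.3] [1.2 1.1]
C (np.float64(295.4), np.float64(155.4)) [295.4 155.5] [-0.1  0.2]
A (np.float64(327.4), np.float64(146.5)) [327.  145.7] [1.8 0.9]
side change near rail 204 201 235
```

All four are within about 2 mm of their pad centres, and only D's region changed in the side view. Handing in.

```bash
python3 -c "
from plant import manip
print(manip.finish_job())"
```

```text
the job is handed in; nothing more can be done
None
```

The four objectives are parked on the pads in the order asked: A, the tallest, next to the post, then C, D and B. The job was handed in at about 44 s of the 102 s.

**Last checks:** After the final move, the top camera put the four objectives at these distances from their pad centres:

| Objective | Offset from pad centre |
|---|---|
| A | about 2.0 mm |
| C | about 0.2 mm |
| D | about 1.6 mm |
| B | about 0.7 mm |

The last picture I viewed showed all four upright. I took it before the D correction, when D was 3.8 mm off and I picked it up again to re-centre it. After that I checked by measurement only: in the side view, only the area around D had changed. The gripper ended open and well clear of everything.

**Gentle set-down:** Each was lowered until it touched and then released. The highest contact force seen was about 11 N, on D's first placing; the others were 4 to 6 N.

**What disagreed:**
- **Height reading:** The reported tool height ran roughly 35 mm below the real fingertip height, so I placed everything by relative moves.
- **Tool tilt:** The tool drifted to about 4° of tilt over the run, but each objective was gripped and placed at nearly the same tilt.
- **Cameras:** The two cameras disagreed by up to about 5 mm in y. The offsets above come from the top view alone; the side view showed front margins of about 10 mm (10 mm is ideal) when D and B were first lowered.

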